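# Lock off the edge sander and hold its drum hood at the cleaning mark

## Robot

A 6-joint arm with a two-finger parallel gripper is mounted at the origin on the work surface. World frame = base frame: x ahead of the robot, y to its left, z up, the work surface at z = 0. Lengths are in m, angles in rad, forces in N, time in s.
With the tool pointing down it reaches from about 0.35 to 0.775 m from the base axis. Payload 7.3 kg.
Tool frame: the origin (TCP) lies on the front face of the gripper's body, between the roots of the fingers; the fingertips stand 66 mm ahead of it and the grasp point (between the pads) lies 47 mm ahead of it; z points along the fingers, y is the direction in which the jaws open and shut (so a half turn about z gives the same grasp; the last joint's range is limited). The gripper opens to 92 mm and grips with 3 to 60 N. Pads are 19 mm wide; open, the fingers measure 130 mm over their backs; the gripper's body (75 mm by 190 mm) begins 47 mm behind the grasp point.
Start: joints at [-1.377, 0.342, 1.524, -0, 1.275, -0.146], TCP at [0.175, -0.495, 0.292] pointing down, gripper open.
Joint ranges: [-2.53, 2.53], [-0.77, 2.02], [0.04, 2.7], [-1, 4.14], [0.28, 2.66], [-3.11, 3.11]. Speed limits (rad/s): [2.57, 2.57, 3.14, 3.14, 3.14, 3.14].

## Interface

Orientations are given as [roll, pitch, yaw] about the fixed x, y, z axes, in that order (R = Rz(yaw) Ry(pitch) Rx(roll)).
In Python, from cell import observe, read_camera, hand_in, search_frame, tip_of gives the robot as it stands. The module is installed in compiled form; this text tells all that it offers.
- The arm moves only by the tool apply_moves, never from a script. Its argument "motion" is a list of rows, each an object with "offset": the shift along the tool's x, y, z in mm, a list of three; "rotation": the turn, a rotation vector about the tool's x, y, z in rad, a list of three. In form: [{"offset": [x, y, z], "rotation": [rx, ry, rz]}, ...]. A call has 1 to 12 rows; each row shifts and turns the pose as measured when the row begins, along the tool's axes as they then stand; what a row does not reach is not made up. A row lasts 1/12 s, in which the tool goes at most 41.7 mm and 7.16 degrees, less where a joint would pass 70% of its speed; a pose out of reach is approached as far as the arm can. A call with a gripper value outside its range is refused whole. "grip" is the closure, from 0 (fully open) to 1 (shut), set as the call begins (left out, the last holds). The fingers move at their own pace and stop on an object; "grip_force" is the grip in N (left out, the last holds). Time passes only in rows, so rows that do not move let the fingers close. It gives the time, the measured TCP pose, the force and the opening at its end, in the units of the state.
- observe(): the state, without advancing time (a new reading comes with each control period).
- read_camera(name): name is "scene" or "top" or "wrist"; returns a dict with "img" (480x640x3 uint8, red, green, blue), "camera_matrix" (3x3 intrinsics, pixels), "R" (3x3) and "t" (3): a world point X has camera coordinates R X + t; the wrist camera has in their place "tool_from_camera" (4x4, takes a point from camera to tool coordinates, whose origin is the TCP and whose axes are the flange's). Camera axes: x right, y down, z forward; pixel columns grow to the right and rows downward; lengths in m; the calibration is good to about 2 mm. A picture is of the moment at which its call begins: read the wrist's pose just before it. There is no depth.
- hand_in(): hands the job in, once; it reports no verdict.
Trained networks look in a picture, given as the dict that the camera call returned (one of the last four; its "shot" number tells which), for a name from the list of things; names that differ only in an ending like _2 or _b are one class to them, and where a whole thing is asked for, a point or a joint stands for the part that bears it (a point fixed in the world has none). Each returns a list of dicts, best first, with "score" (0 to 1); they miss things now and then, are a little off and sometimes report something else, mostly with a low value. They report only what shows in the picture. A call takes as long as a camera call.
- search_frame(query, picture): "location" ([x, y, z] in m, in world coordinates, good to about 4 mm: the middle of the surface that is visible of it).
- tip_of(query, picture): "location" ([x, y, z] in m, in world coordinates, good to about 4 mm: a listed point, or the origin of a listed thing).
The state is a dict: "time": time; "qpos": joint angles; "qvel": joint speeds; "joint_efforts": joint torques, N m; "tool_pos": TCP position; "tool_rot": TCP orientation; "contact_force": force on the tool from outside, world axes, zero at the start; "torque": the same for the moment, N m; "opening": finger opening in m.
Only numpy, scipy, OpenCV 4.12 (cv2) and the standard library are available. Lean on these libraries where they do the work, as an engineer would, in place of code of your own. Each camera call takes 0.05 s, during which the arm holds its last target.

## Task

I am about to brush out the sander's drum, so make the machine safe first: pull the lock-off key straight up out of its switch, with the hood still shut, and put it down in the steel tray (not dropped from a height or thrown). Then lift the sprung drum hood by the black bar on its top until its pointer stands at the long middle line of the side quadrant, the 40 degree line, never past the last line at 60 degrees, and finish holding the bar there: do not let go, the spring would shut the hood. Leave everything else on the bench where it is.

Things in the scene. Friction and masses are not known exactly. Their poses are not given: they have to be found in the camera images.
- key_grip (a point): Loose black plastic key, upright in the switch pod. Point: middle of its bow, 10 mm thick (key's x), 28 wide (y), 34 tall (z). Below, a collar 20 x 30 mm, its top 17 mm and underside 21 mm under the point, and a blade reaching 43 mm under it. 25 to 50 g. Two sprung balls grip the blade: a straight upward pull of 8 to 12 N frees it in the first 6 mm; 25 mm of lift clears the socket.
- key_socket (a point): Mouth of the key's socket, in the top face of the grey switch pod (94 x 66 mm, top 64 mm above the bench); fixed, axes as the sander's. The key's collar rests on it. A low rocker switch lies 44 mm to its +x side.
- sander: Bench edge sander, fixed: cast grey bed 270 x 230 mm, motor on the -x side (top 126 mm high), drum chamber with sheet steel hood on the +x side, switch pod at the -x, +y corner. Origin at bench height under the machine; x along the drum and hinge axis, y towards the working side, z up.
- hood_hinge (a point): Middle of the hood's hinge axis, 114 mm above the bench at the back (-y) of the drum chamber; fixed; axes as the sander's. The hood turns about its x axis (turning y towards z opens it).
- handle_grip (a point): Middle of the hood's grip bar: black, round, 12 mm thick, 84 mm long along the hinge axis, on two end posts 38 mm tall above the hood's flat top. With the hood shut it lies 105 mm (sander's y) and 76 mm (z) from the hinge axis. Point and axes turn with the hood.
- hood (a joint): Opening angle of the hood, rad: 0 shut, grows as it is lifted, 1.4 fully up. A spring (and its weight) shuts it: about 6 N at the bar to start, 10 to 15 N at the long line. A fixed aluminium quadrant on the machine's +x side has black lines at 0, 20, 40 and 60 degrees, the long one at 40 (0.698 rad); the hood's dark pointer sweeps over it.
- tray: Shallow steel parts tray, fixed, 180 (x) x 140 (y) x 18 mm, walls and floor 3 mm; origin under its centre at bench height.
- awl: Bystander: awl with wooden handle, 135 mm long, lying by the sander's working side.
- tin: Bystander: flat round tin, 72 mm across, 26 mm high, near the tray.
- brush: Bystander: polishing brush with wooden back, 150 x 46 x 48 mm, near the tray.
- hammer: Bystander: hammer, 250 mm long.
- cement: Bystander: amber jar with metal cap, 68 mm across, 105 mm high.
- boot: Bystander: brown ankle boot, 285 mm long, 156 mm high.
- last: Bystander: wooden shoe last, 260 mm long, 90 mm high.
- heels: Bystander: stack of black rubber heels, 66 x 62 x 24 mm.

How it is judged:
By the outcome, as a careful person would: the job done as asked, in the order asked, and still so for the second after the job is handed in, while the arm keeps its last pose, push and grip.
It also fails if it takes over 58 s, if anything falls off the work surface, if the arm or the gripper's body presses on something with over 40 N, if the wrist force passes 120 N, or if a joint passes its speed limit or range.

## Working session

There is one attempt and no reset: what is moved stays moved. The work goes in short steps, Python scripts to look and compute and a tool call to move; the robot and the scene stay as the last step left them, time stands still between calls to the robot, and variables do not carry over. Pictures are saved under pics/ and viewed, and the job is handed in when it is done.

Besides the shell and the picture viewer there is one more tool, called after "Call:" by a JSON object that holds its "method" and its "body", one argument or row to a line. apply_moves: Moves the arm, as the interface text tells. Its arguments: {"type":"object","properties":{"motion":{"type":"array"},"grip":{"type":"number"},"grip_force":{"type":"number"}},"required":["motion"]}

```bash
mkdir -p pics; python3 - <<'E'
from cell import *
import cv2,numpy as np
s=observe();print({k:np.round(v,3).tolist() for k,v in s.items()})
for n in ["scene","top"]:
    p=read_camera(n);cv2.imwrite(f"pics/{n}0.png",p["img"][:,:,::-1])
    print(n,p["R"],p["t"],p["camera_matrix"])
    for q in ["key_grip","key_socket","sander","hood_hinge","handle_grip","tray"]:
        print(q,[(np.round(d["location"],3).tolist(),round(d["score"],2)) for d in tip_of(q,p)][:2])
E
```

```text
{'time': 0.0, 'qpos': [-1.377, 0.343, 1.525, 0.0, 1.275, -0.146], 'qvel': [-0.003, -0.001, -0.001, -0.001, -0.001, -0.001], 'joint_efforts': [0.0, -43.123, -24.422, 0.072, 0.056, -0.0], 'tool_pos': [0.175, -0.495, 0.292], 'tool_rot': [-3.14, -0.0, 0.34], 'contact_force': [-0.011, 0.583, 0.194], 'torque': [0.001, -0.002, -0.003], 'opening': 0.092}
scene [[-0.67694839  0.73595124  0.01080011]
 [ 0.44274553  0.41888383 -0.79278795]
 [-0.58797727 -0.53189482 -0.60940186]] [ 0.3380277  -0.16361803  2.07805348] [[529.54575795   0.         319.06610392]
 [  0.         529.54575795 231.4001009 ]
 [  0.           0.           1.        ]]
key_grip [([0.481, 0.017, 0.086], 0.46)]
key_socket [([0.482, 0.014, 0.066], 0.81)]
sander [([0.582, -0.105, -0.0], 0.74)]
hood_hinge [([0.601, -0.193, 0.109], 0.67)]
handle_grip [([0.618, -0.088, 0.194], 0.9)]
tray [([0.498, 0.316, -0.004], 0.95), ([0.358, 0.286, 0.003], 0.39)]
top [[ 0.01156162 -0.99983137  0.01426764]
 [-0.99838641 -0.01233589 -0.05542927]
 [ 0.05559593 -0.01360376 -0.99836067]] [0.01480167 0.53289951 1.25831586] [[450.87810799   0.         310.64530969]
 [  0.         450.87810799 237.67407049]
 [  0.           0.           1.        ]]
key_grip []
key_socket [([0.482, 0.015, 0.062], 0.82)]
sander [([0.578, -0.104, 0.004], 0.84)]
hood_hinge [([0.605, -0.196, 0.116], 0.76)]
handle_grip [([0.626, -0.089, 0.19], 0.57), ([0.651, 0.054, -0.001], 0.44)]
tray [([0.493, 0.314, 0.001], 0.7)]
```

View pics/scene0.png

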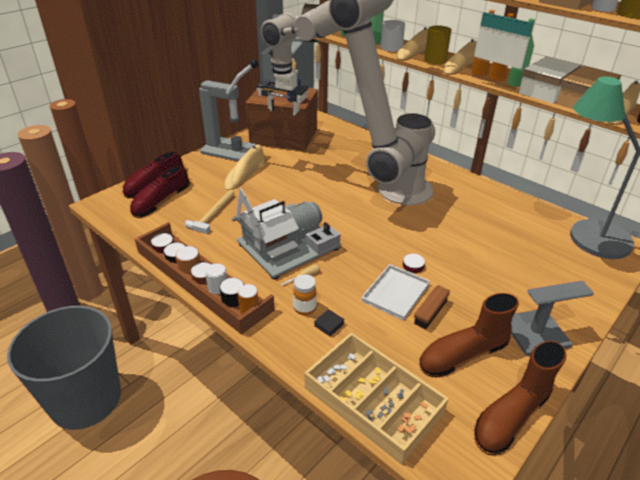

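View pics/top0.png

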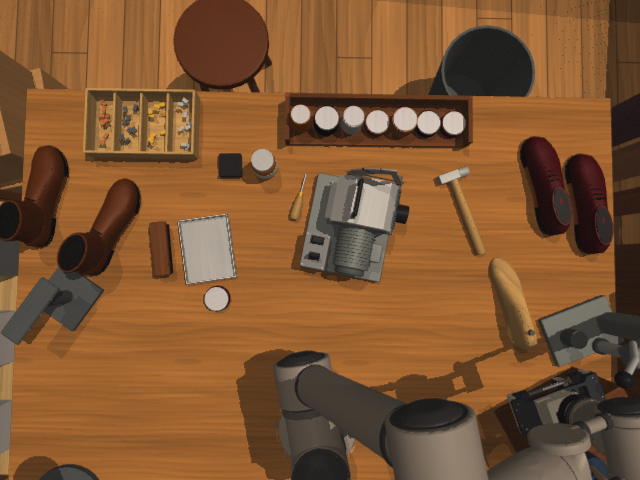

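The scene view shows the sander at about (285,230), the switch pod at (325,240) and the tray at (397,292). In the top view, the sander is at (350,225), turned slightly, with the tray at (207,249). I'll zoom in on the top view.

```bash
python3 - <<'E'
import cv2
a=cv2.imread("pics/top0.png")[155:290,280:430];b=cv2.imread("pics/scene0.png")[180:280,225:350]
cv2.imwrite("pics/z1.png",cv2.resize(a,None,fx=4,fy=4,interpolation=2)[:600])
cv2.imwrite("pics/z2.png",cv2.resize(b,None,fx=6,fy=6,interpolation=2)[:600])
E
```

```text
(no output)
```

View pics/z1.png

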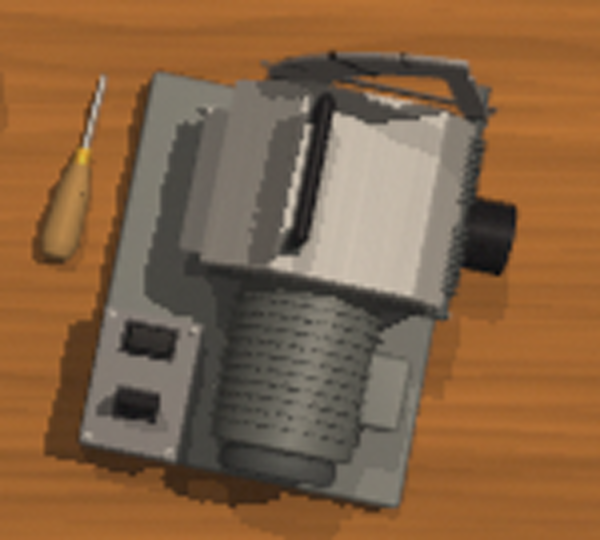

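View pics/z2.png

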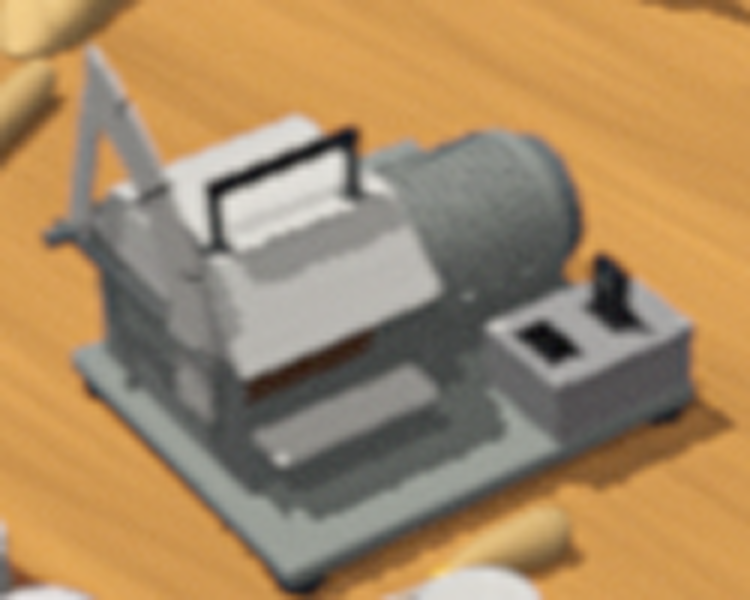

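```bash
cat > h.py <<'E'
from cell import *
import cv2,numpy as np
from scipy.spatial.transform import Rotation as Ro
def RT(s): return Ro.from_euler('xyz',s["tool_rot"])
def plan(pos,rot,n,s=None,minus=None):
    s=s or observe();R=RT(s);G=Ro.from_euler('xyz',rot)
    rv=(R.inv()*G).as_rotvec();p=np.array(s["tool_pos"]);d=(np.array(pos)-p)/n
    for i in range(n):
        Ri=R*Ro.from_rotvec(rv*i/n)
        print(np.round(Ri.inv().apply(d)*1e3,1).tolist(),np.round(rv/n,4).tolist())
def st():
    s=observe();print({k:np.round(s[k],4).tolist() for k in ["time","tool_pos","tool_rot","contact_force","opening","qpos"]});return s
def wrist(name):
    s=observe();p=read_camera("wrist");cv2.imwrite(f"pics/{name}.png",p["img"][:,:,::-1])
    T=np.eye(4);T[:3,:3]=RT(s).as_matrix();T[:3,3]=s["tool_pos"]
    return p,T@p["tool_from_camera"]   # world_from_cam
def proj(p,W,X):
    X=np.atleast_2d(X);c=(X-W[:3,3])@W[:3,:3];u=c@p["camera_matrix"].T;return u[:,:2]/u[:,2:]
def ray(p,W,uv,z):
    d=W[:3,:3]@np.linalg.inv(p["camera_matrix"])@np.array([uv[0],uv[1],1.]);c=W[:3,3];return c+d*(z-c[2])/d[2]
def nets(p,qs):
    for q in qs: print(q,[(np.round(d["location"],4).tolist(),round(d["score"],2)) for d in tip_of(q,p)][:2])
E
python3 - <<'E'
from h import *
p,W=wrist("w0");print(p["tool_from_camera"],p["camera_matrix"])
plan([0.46,0.02,0.33],[np.pi,0,1.40],18)
E
```

```text
[[ 2.53774141e-04 -9.68113004e-01 -2.50513765e-01  6.75200414e-02]
 [ 9.99999738e-01  7.58475737e-05  7.19900769e-04 -3.40164744e-04]
 [-6.77944435e-04 -2.50513882e-01  9.68112770e-01 -9.26087975e-02]
 [ 0.00000000e+00  0.00000000e+00  0.00000000e+00  1.00000000e+00]] [[431.44142131   0.         314.6675587 ]
 [  0.         431.44142131 236.39801669]
 [  0.           0.           1.        ]]
[24.5, -21.7, -2.1] [0.0, 0.0, -0.0589]
[25.7, -20.2, -2.1] [0.0, 0.0, -0.0589]
[26.8, -18.7, -2.1] [0.0, 0.0, -0.0589]
[27.9, -17.1, -2.1] [0.0, 0.0, -0.0589]
[28.9, -15.4, -2.1] [0.0, 0.0, -0.0589]
[29.7, -13.7, -2.1] [0.0, 0.0, -0.0589]
[30.5, -11.9, -2.1] [0.0, 0.0, -0.0589]
[31.1, -10.1, -2.1] [0.0, 0.0, -0.0589]
[31.6, -8.2, -2.1] [0.0, 0.0, -0.0589]
[32.1, -6.3, -2.1] [0.0, 0.0, -0.0589]
[32.4, -4.5, -2.1] [0.0, 0.0, -0.0589]
[32.6, -2.5, -2.1] [0.0, 0.0, -0.0589]
[32.7, -0.6, -2.1] [0.0, 0.0, -0.0589]
[32.7, 1.3, -2.1] [0.0, 0.0, -0.0589]
[32.5, 3.2, -2.1] [0.0, 0.0, -0.0589]
[32.3, 5.1, -2.1] [0.0, 0.0, -0.0589]
[31.9, 7.0, -2.1] [0.0, 0.0, -0.0589]
[31.5, 8.9, -2.1] [0.0, 0.0, -0.0589]
```

Call:
{"method": "apply_moves", "body": {
  "motion": [
    {"offset":[24.5,-21.7,-2],"rotation":[0,0,-0.059]},
    {"offset":[25.7,-20.2,-2],"rotation":[0,0,-0.059]},
    {"offset":[26.8,-18.7,-2],"rotation":[0,0,-0.059]},
    {"offset":[27.9,-17.1,-2],"rotation":[0,0,-0.059]},
    {"offset":[28.9,-15.4,-2],"rotation":[0,0,-0.059]},
    {"offset":[29.7,-13.7,-2],"rotation":[0,0,-0.059]},
    {"offset":[30.5,-11.9,-2],"rotation":[0,0,-0.059]},
    {"offset":[31,-10,-2],"rotation":[0,0,-0.059]},
    {"offset":[31.6,-8.2,-2],"rotation":[0,0,-0.059]},
    {"offset":[32,-6.3,-2],"rotation":[0,0,-0.059]},
    {"offset":[32.4,-4.5,-2],"rotation":[0,0,-0.059]},
    {"offset":[32.6,-2.5,-2],"rotation":[0,0,-0.059]}
  ],
  "grip": 0.6
}}

```text
time: 1.75
tool_pos: [0.3647, -0.1398, 0.3163]
tool_rot: [3.137, 0.002, 1.069]
contact_force: [0.6, 1.0, 0.1]
opening: 0.0368
```

```bash
python3 - <<'E'
from h import *
st()
plan([0.46,0.00,0.33],[np.pi,0,1.40],9)
E
```

```text
{'time': 1.75, 'tool_pos': [0.3647, -0.1398, 0.3163], 'tool_rot': [3.1372, 0.0024, 1.0686], 'contact_force': [0.5948, 1.0173, 0.1233], 'opening': 0.0368, 'qpos': [-0.5615, 0.0677, 1.8101, -0.0022, 1.2593, -0.0586]}
[18.7, 1.8, -1.6] [0.0004, 0.0003, -0.0368]
[18.6, 2.5, -1.6] [0.0004, 0.0003, -0.0368]
[18.5, 3.2, -1.5] [0.0004, 0.0003, -0.0368]
[18.4, 3.9, -1.5] [0.0004, 0.0003, -0.0368]
[18.2, 4.5, -1.5] [0.0004, 0.0003, -0.0368]
[18.1, 5.2, -1.5] [0.0004, 0.0003, -0.0368]
[17.9, 5.9, -1.5] [0.0004, 0.0003, -0.0368]
[17.6, 6.5, -1.5] [0.0004, 0.0003, -0.0368]
[17.4, 7.2, -1.5] [0.0004, 0.0003, -0.0368]
```

Call:
{"method": "apply_moves", "body": {
  "motion": [
    {"offset":[20,2,-2],"rotation":[0,0,-0.04]},
    {"offset":[20,2.5,-2],"rotation":[0,0,-0.04]},
    {"offset":[19,3,-1.5],"rotation":[0,0,-0.04]},
    {"offset":[18.5,4,-1.5],"rotation":[0,0,-0.04]},
    {"offset":[18,4.5,-1.5],"rotation":[0,0,-0.04]},
    {"offset":[18,5,-1.5],"rotation":[0,0,-0.036]},
    {"offset":[18,6,-1.5],"rotation":[0,0,-0.036]},
    {"offset":[18,6.5,-1.5],"rotation":[0,0,-0.036]},
    {"offset":[15,7,-1.5],"rotation":[0,0,-0.03]},
    {"offset":[0,0,0],"rotation":[0,0,0]}
  ]
}}

```text
time: 2.58
tool_pos: [0.4629, 0.017, 0.3334]
tool_rot: [3.133, 0.003, 1.435]
contact_force: [-1.2, -0.7, 0.3]
opening: 0.0365
```

```bash
python3 - <<'E'
from h import *
st()
p,W=wrist("w1");nets(p,["key_grip","key_socket","sander","hood_hinge","handle_grip"])
for q in ["key_grip","handle_grip"]:print(q,[(np.round(d["location"],3),round(d["score"],2)) for d in search_frame(q,p)][:2])
np.save("W1.npy",W)
E
```

```text
{'time': 2.5833, 'tool_pos': [0.4629, 0.017, 0.3334], 'tool_rot': [3.1327, 0.0029, 1.4355], 'contact_force': [-1.1862, -0.7095, 0.3154], 'opening': 0.0365, 'qpos': [-0.1274, 0.1919, 1.6146, -0.003, 1.3263, 0.0087]}
key_grip [([0.4843, 0.0166, 0.0823], 0.75)]
key_socket [([0.4799, 0.0187, 0.0649], 0.97)]
sander []
hood_hinge []
handle_grip [([0.6258, -0.0901, 0.192], 0.92)]
key_grip [(array([0.481, 0.021, 0.093]), 0.94)]
handle_grip [(array([ 0.651, -0.059,  0.127]), 0.66)]
```

View pics/w1.png

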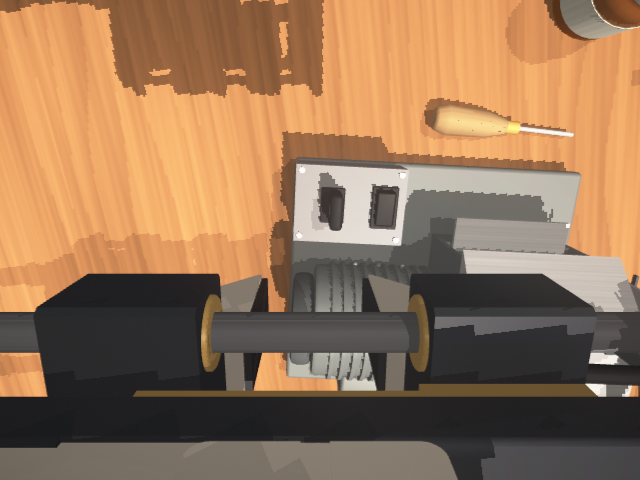

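The wrist view shows the pod plate with screws at about (302,170), (403,175), (298,236) and (397,240). The key is at (335,207), the rocker at (385,207) and the awl at (470,122). I'll zoom in and measure.

```bash
python3 - <<'E'
from h import *
a=cv2.imread("pics/w1.png")[155:250,285:415]
cv2.imwrite("pics/z3.png",cv2.resize(a,None,fx=6,fy=6,interpolation=2))
W=np.load("W1.npy");p=dict(camera_matrix=np.array([[431.44,0,314.67],[0,431.44,236.4],[0,0,1]]))
P=[ray(p,W,u,.064) for u in [(302,170),(403,175),(298,236),(397,240)]]
print(np.round(P,4))
a=P[1]-P[0]+P[3]-P[2];b=P[0]-P[2]+P[1]-P[3]
print(np.arctan2(a[1],a[0]),np.arctan2(-b[0],b[1]),np.linalg.norm(a)/2,np.linalg.norm(b)/2,np.mean(P,0))
E
```

```text
[[ 0.4592  0.0479  0.064 ]
 [ 0.5424  0.0323  0.064 ]
 [ 0.4477 -0.0079  0.064 ]
 [ 0.5325 -0.0232  0.064 ]]
-0.1820595683786087 -0.18965837858868503 0.0853995173305231 0.05668237634254407 [0.49547656 0.01228676 0.064     ]
```

View pics/z3.png

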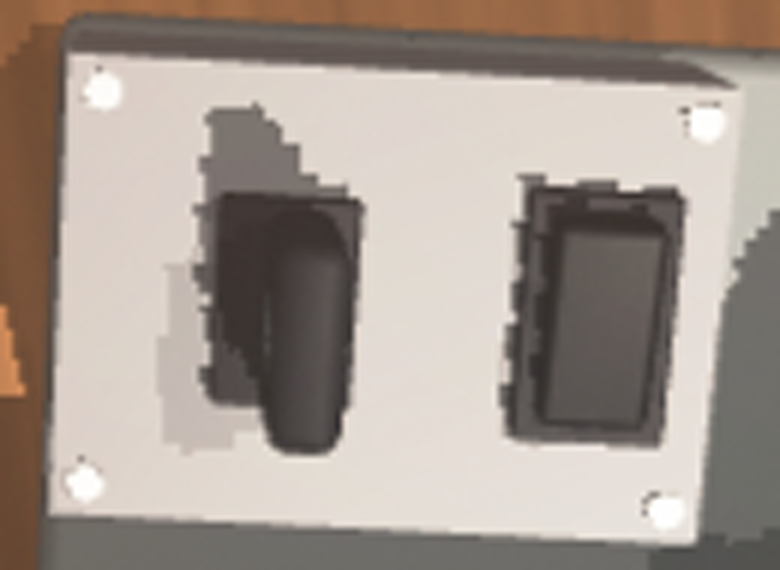

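```bash
python3 - <<'E'
from h import *
W=np.load("W1.npy");p=dict(camera_matrix=np.array([[431.44,0,314.67],[0,431.44,236.4],[0,0,1]]))
z=lambda u:(285+u[0]/6,155+u[1]/6)
for u in [(220,193),(362,200),(205,402)]:print(ray(p,W,z(u),.068))
c=(ray(p,W,z((362,200)),.068)+ray(p,W,z((205,402)),.068))/2;print("c",c)
R=Ro.from_euler('z',-.185).as_matrix()
for dx,dy in [(-5,-14),(5,-14),(-5,14),(5,14)]:
  for zz in (.102,.068):
    q=proj(p,W,[c[0],c[1],zz]+R@[dx/1e3,dy/1e3,0])[0];print(dx,dy,zz,np.round((q-[285,155])*6))
E
```

```text
[0.47357386 0.03203112 0.068     ]
[0.492994   0.02838272 0.068     ]
[0.4675879  0.00285465 0.068     ]
c [0.48029095 0.01561868 0.068     ]
-5 -14 0.102 [250. 456.]
-5 -14 0.068 [242. 398.]
5 -14 0.102 [327. 459.]
5 -14 0.068 [312. 401.]
-5 14 0.102 [263. 240.]
-5 14 0.068 [253. 201.]
5 14 0.102 [342. 244.]
5 14 0.068 [325. 205.]
```

```bash
python3 - <<'E'
from h import *
plan([0.4815,0.0155,0.2],[np.pi,0,1.386],6)
E
```

```text
[0.7, 3.1, 22.2] [0.0013, 0.0006, 0.0074]
[0.7, 3.1, 22.2] [0.0013, 0.0006, 0.0074]
[0.7, 3.2, 22.2] [0.0013, 0.0006, 0.0074]
[0.8, 3.2, 22.2] [0.0013, 0.0006, 0.0074]
[0.8, 3.2, 22.2] [0.0013, 0.0006, 0.0074]
[0.8, 3.2, 22.2] [0.0013, 0.0006, 0.0074]
```

Call:
{"method": "apply_moves", "body": {
  "motion": [
    {"offset":[0.7,3.1,22],"rotation":[0.0013,0.0006,0.0074]},
    {"offset":[0.7,3.1,22],"rotation":[0.0013,0.0006,0.0074]},
    {"offset":[0.7,3.2,22],"rotation":[0.0013,0.0006,0.0074]},
    {"offset":[0.8,3.2,22],"rotation":[0.0013,0.0006,0.0074]},
    {"offset":[0.8,3.2,22],"rotation":[0.0013,0.0006,0.0074]},
    {"offset":[0.8,3.2,22],"rotation":[0.0013,0.0006,0.0074]},
    {"offset":[0,0,0],"rotation":[0,0,0]},
    {"offset":[0,0,0],"rotation":[0,0,0]}
  ]
}}

```text
time: 3.65
tool_pos: [0.4828, 0.0115, 0.1993]
tool_rot: [3.134, 0.0, 1.377]
contact_force: [0.3, -0.5, 1.5]
opening: 0.0368
```

```bash
python3 - <<'E'
from h import *
st()
p,W=wrist("w2");nets(p,["key_grip","key_socket"])
plan([0.4815,0.0155,0.139],[np.pi,0,1.386],5)
E
```

```text
{'time': 3.65, 'tool_pos': [0.4828, 0.0115, 0.1993], 'tool_rot': [3.1344, 0.0, 1.3765], 'contact_force': [0.2646, -0.4856, 1.5316], 'opening': 0.0368, 'qpos': [-0.1349, 0.3648, 1.7759, -0.0005, 0.9938, 0.0597]}
key_grip [([0.4827, 0.0167, 0.0855], 0.71)]
key_socket []
[0.7, -0.6, 12.3] [0.002, -0.0, -0.0018]
[0.7, -0.6, 12.3] [0.002, -0.0, -0.0018]
[0.7, -0.6, 12.3] [0.002, -0.0, -0.0018]
[0.7, -0.6, 12.3] [0.002, -0.0, -0.0018]
[0.7, -0.5, 12.3] [0.002, -0.0, -0.0018]
```

View pics/w2.png

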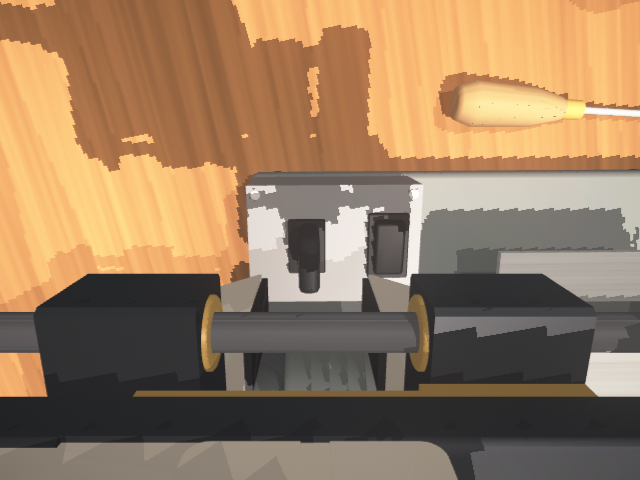

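Call:
{"method": "apply_moves", "body": {
  "motion": [
    {"offset":[1,-0.7,12],"rotation":[0.002,0,-0.002]},
    {"offset":[1,-0.7,12],"rotation":[0.002,0,-0.002]},
    {"offset":[0.5,-0.7,12],"rotation":[0.002,0,-0.002]},
    {"offset":[0.5,-0.6,12],"rotation":[0.002,0,-0.002]},
    {"offset":[0.5,-0.5,11],"rotation":[0,0,0]},
    {"offset":[0,0,0],"rotation":[0,0,0]}
  ]
}}

```text
time: 4.3
tool_pos: [0.4859, 0.0149, 0.1493]
tool_rot: [3.12, -0.001, 1.386]
contact_force: [-0.7, 0.1, 0.3]
opening: 0.0366
```

```bash
python3 - <<'E'
from h import *
st()
p,W=wrist("w3")
E
```

```text
{'time': 4.3, 'tool_pos': [0.4859, 0.0149, 0.1493], 'tool_rot': [3.1202, -0.0011, 1.3858], 'contact_force': [-0.7284, 0.0637, 0.3466], 'opening': 0.0366, 'qpos': [-0.1271, 0.4366, 1.8332, -0.0001, 0.8504, 0.058]}
```

View pics/w3.png

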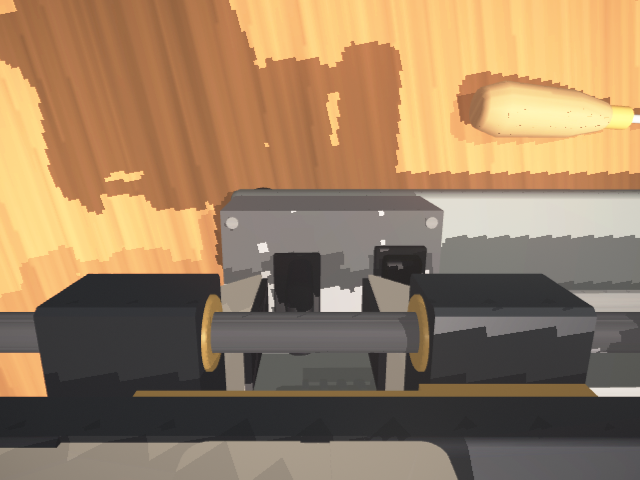

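```bash
python3 - <<'E'
from h import *
plan([0.481,0.0155,0.139],[np.pi,0,1.386],2)
E
```

```text
[-0.2, -2.9, 5.6] [0.0115, -0.0006, -0.0001]
[-0.2, -2.8, 5.6] [0.0115, -0.0006, -0.0001]
```

Call:
{"method": "apply_moves", "body": {
  "motion": [
    {"offset":[0,-3,0],"rotation":[0.012,0,0]},
    {"offset":[0,-2.5,5],"rotation":[0.01,0,0]},
    {"offset":[0,0,0],"rotation":[0,0,0]},
    {"offset":[0,0,0],"rotation":[0,0,0]}
  ]
}}

```text
time: 4.68
tool_pos: [0.4826, 0.0156, 0.149]
tool_rot: [3.136, -0.002, 1.386]
contact_force: [0.5, -0.7, -0.6]
opening: 0.0365
```

```bash
python3 - <<'E'
from h import *
st()
plan([0.481,0.0155,0.139],[np.pi,0,1.386],1)
E
```

```text
{'time': 4.6833, 'tool_pos': [0.4826, 0.0156, 0.149], 'tool_rot': [3.1355, -0.0017, 1.386], 'contact_force': [0.5203, -0.7029, -0.6236], 'opening': 0.0365, 'qpos': [-0.1272, 0.4375, 1.8323, 0.0017, 0.8657, 0.0565]}
[-0.4, -1.6, 10.0] [0.006, -0.0017, -0.0]
```

Call:
{"method": "apply_moves", "body": {
  "motion": [
    {"offset":[0,-1.2,6],"rotation":[0.006,0,0]},
    {"offset":[0,-0.8,6],"rotation":[0,0,0]},
    {"offset":[0,-0.5,3],"rotation":[0,0,0]}
  ]
}}

```text
time: 4.93
tool_pos: [0.4809, 0.016, 0.1342]
tool_rot: [3.139, -0.002, 1.386]
contact_force: [-0.3, -0.4, -0.8]
opening: 0.0371
```

```bash
python3 - <<'E'
from h import *
st()
plan([0.481,0.0155,0.139],[np.pi,0,1.386],1)
E
```

```text
{'time': 4.9333, 'tool_pos': [0.4809, 0.016, 0.1342], 'tool_rot': [3.1387, -0.0019, 1.386], 'contact_force': [-0.3317, -0.4131, -0.7762], 'opening': 0.0371, 'qpos': [-0.1271, 0.4597, 1.8489, 0.0023, 0.8301, 0.0562]}
[-0.5, 0.2, -4.8] [0.0029, -0.0019, -0.0]
```

Call:
{"method": "apply_moves", "body": {
  "motion": [
    {"offset":[0,0,-4],"rotation":[0,0,0]},
    {"offset":[0,0,0],"rotation":[0,0,0]}
  ]
}}

```text
time: 5.1
tool_pos: [0.48, 0.0161, 0.1371]
tool_rot: [-3.142, -0.002, 1.386]
contact_force: [-0.2, -0.1, -0.6]
opening: 0.0366
```

Call:
{"method": "apply_moves", "body": {
  "motion": [
    {"offset":[0,0,0],"rotation":[0,0,0]},
    {"offset":[0,0,0],"rotation":[0,0,0]},
    {"offset":[0,0,0],"rotation":[0,0,0]},
    {"offset":[0,0,0],"rotation":[0,0,0]},
    {"offset":[0,0,0],"rotation":[0,0,0]},
    {"offset":[0,0,0],"rotation":[0,0,0]}
  ],
  "grip": 1,
  "grip_force": 35
}}

```text
time: 5.6
tool_pos: [0.4812, 0.0159, 0.1378]
tool_rot: [3.138, -0.002, 1.386]
contact_force: [0.7, 0.7, -0.4]
opening: 0.0097
```

```bash
python3 - <<'E'
from h import *
st()
p,W=wrist("w4")
E
```

```text
{'time': 5.6, 'tool_pos': [0.4812, 0.0159, 0.1378], 'tool_rot': [3.1385, -0.0018, 1.3859], 'contact_force': [0.6691, 0.6686, -0.3744], 'opening': 0.0097, 'qpos': [-0.1272, 0.4543, 1.8449, 0.0022, 0.8392, 0.0562]}
```

View pics/w4.png

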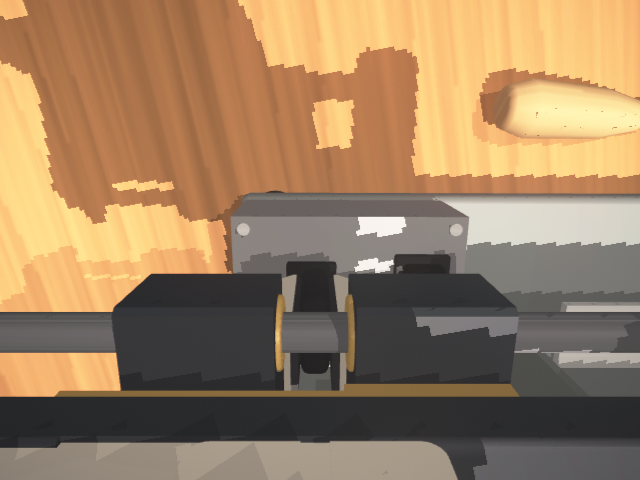

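Call:
{"method": "apply_moves", "body": {
  "motion": [
    {"offset":[0,0,-3],"rotation":[0,0,0]},
    {"offset":[0,0,-3],"rotation":[0,0,0]},
    {"offset":[0,0,-4],"rotation":[0,0,0]},
    {"offset":[0,0,-4],"rotation":[0,0,0]}
  ]
}}

```text
time: 5.98
tool_pos: [0.4809, 0.0158, 0.1517]
tool_rot: [3.14, -0.002, 1.386]
contact_force: [-0.6, -0.6, -0.3]
opening: 0.0101
```

```bash
python3 - <<'E'
from h import *
st()
plan([0.4812,0.0159,0.185],[np.pi,0,1.386],6)
E
```

```text
{'time': 5.9833, 'tool_pos': [0.4809, 0.0158, 0.1517], 'tool_rot': [3.1403, -0.0017, 1.3858], 'contact_force': [-0.588, -0.6459, -0.2713], 'opening': 0.0101, 'qpos': [-0.1274, 0.4325, 1.8309, 0.0021, 0.8768, 0.0563]}
[0.0, 0.1, -5.5] [0.0002, -0.0003, -0.0]
[0.0, 0.1, -5.5] [0.0002, -0.0003, -0.0]
[0.0, 0.1, -5.5] [0.0002, -0.0003, -0.0]
[0.0, 0.1, -5.5] [0.0002, -0.0003, -0.0]
[0.0, 0.1, -5.5] [0.0002, -0.0003, -0.0]
[0.0, 0.0, -5.5] [0.0002, -0.0003, -0.0]
```

Call:
{"method": "apply_moves", "body": {
  "motion": [
    {"offset":[0,0,-6],"rotation":[0,0,0]},
    {"offset":[0,0,-6],"rotation":[0,0,0]},
    {"offset":[0,0,-6],"rotation":[0,0,0]},
    {"offset":[0,0,-8],"rotation":[0,0,0]},
    {"offset":[0,0,-12],"rotation":[0,0,0]},
    {"offset":[0,0,-12],"rotation":[0,0,0]},
    {"offset":[0,0,-12],"rotation":[0,0,0]},
    {"offset":[0,0,-12],"rotation":[0,0,0]}
  ]
}}

```text
time: 6.65
tool_pos: [0.4787, 0.0162, 0.2325]
tool_rot: [-3.139, -0.002, 1.386]
contact_force: [0.3, -0.4, -0.3]
opening: 0.0097
```

```bash
python3 - <<'E'
from h import *
st()
p,W=wrist("w5")
p=read_camera("scene");cv2.imwrite("pics/s5.png",cv2.resize(p["img"][130:330,220:460,::-1],None,fx=3,fy=3))
nets(p,["key_grip","tray","key_socket"])
E
```

```text
{'time': 6.65, 'tool_pos': [0.4787, 0.0162, 0.2325], 'tool_rot': [-3.1388, -0.0016, 1.386], 'contact_force': [0.2526, -0.3922, -0.3246], 'opening': 0.0097, 'qpos': [-0.1274, 0.3204, 1.736, 0.0019, 1.088, 0.0565]}
key_grip [([0.478, 0.0186, 0.182], 0.48)]
tray [([0.4989, 0.3145, -0.0026], 0.96)]
key_socket [([0.4829, 0.0149, 0.0661], 0.81), ([0.6185, -0.0886, 0.195], 0.72)]
```

View pics/w5.png

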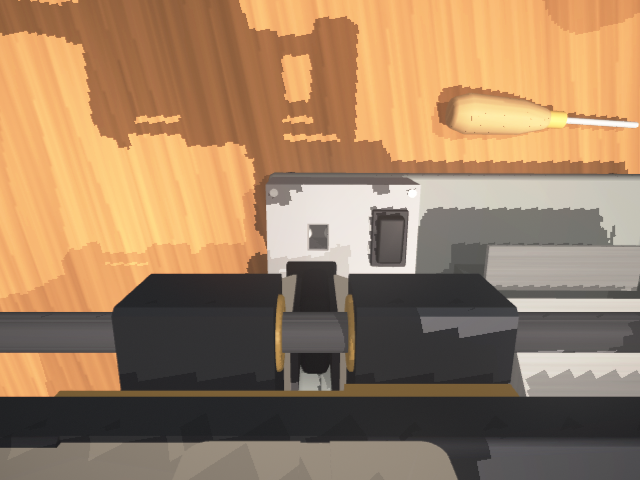

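View pics/s5.png

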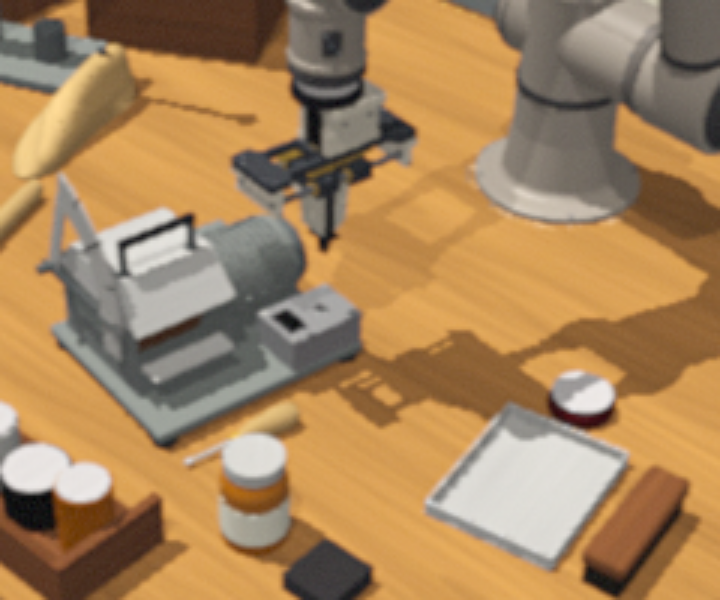

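The key is out: the empty socket shows at (318,237) and the key is still in the jaws. Next is the tray.

```bash
python3 - <<'E'
from h import *
st()
plan([0.492,0.30,0.20],(Ro.from_euler('xyz',[np.pi,0,1.386])*Ro.from_rotvec([0,.5,0])).as_euler('xyz'),11)
E
```

```text
{'time': 6.9, 'tool_pos': [0.4785, 0.0162, 0.2308], 'tool_rot': [-3.138, -0.0015, 1.3861], 'contact_force': [0.0195, -0.4644, -0.5517], 'opening': 0.0097, 'qpos': [-0.1274, 0.3224, 1.7382, 0.0019, 1.0845, 0.0565]}
[25.6, -3.5, 2.9] [-0.0003, 0.0453, -0.0001]
[25.4, -3.5, 4.0] [-0.0003, 0.0453, -0.0001]
[25.2, -3.5, 5.2] [-0.0003, 0.0453, -0.0001]
[25.0, -3.5, 6.3] [-0.0003, 0.0453, -0.0001]
[24.7, -3.5, 7.4] [-0.0003, 0.0453, -0.0001]
[24.3, -3.5, 8.5] [-0.0003, 0.0453, -0.0001]
[23.9, -3.5, 9.6] [-0.0003, 0.0453, -0.0001]
[23.4, -3.5, 10.7] [-0.0003, 0.0453, -0.0001]
[22.9, -3.5, 11.7] [-0.0003, 0.0453, -0.0001]
[22.4, -3.5, 12.8] [-0.0003, 0.0453, -0.0001]
[21.8, -3.5, 13.8] [-0.0003, 0.0453, -0.0001]
```

Call:
{"method": "apply_moves", "body": {
  "motion": [
    {"offset":[26,-3.5,3],"rotation":[0,0.045,0]},
    {"offset":[26,-3.5,4],"rotation":[0,0.045,0]},
    {"offset":[25,-3.5,5],"rotation":[0,0.045,0]},
    {"offset":[25,-3.5,6],"rotation":[0,0.045,0]},
    {"offset":[25,-3.5,7.5],"rotation":[0,0.045,0]},
    {"offset":[24.5,-3.5,8.5],"rotation":[0,0.045,0]},
    {"offset":[24,-3.5,9.5],"rotation":[0,0.045,0]},
    {"offset":[23.5,-3.5,10.5],"rotation":[0,0.045,0]},
    {"offset":[23,-3.5,11.5],"rotation":[0,0.045,0]},
    {"offset":[22.5,-3.5,13],"rotation":[0,0.045,0]},
    {"offset":[22,-3.5,14],"rotation":[0,0.045,0]},
    {"offset":[0,0,0],"rotation":[0,0,0]}
  ]
}}

```text
time: 7.9
tool_pos: [0.4883, 0.3125, 0.1892]
tool_rot: [-3.112, -0.51, 1.365]
contact_force: [-1.5, -0.6, -0.6]
opening: 0.0096
```

```bash
cat >> h.py <<'E'
G1=(Ro.from_euler('xyz',[np.pi,0,1.386])*Ro.from_rotvec([0,.5,0])).as_euler('xyz')
E
python3 - <<'E'
from h import *
s=st()
p,W=wrist("w6");nets(p,["tray","tin","brush","key_grip"])
print("blade tip",np.array(s["tool_pos"])+RT(s).apply([0,0,.0958]))
plan([0.495,0.30,0.125],G1,6)
E
```

```text
{'time': 7.9, 'tool_pos': [0.4883, 0.3125, 0.1892], 'tool_rot': [-3.1119, -0.5102, 1.3651], 'contact_force': [-1.4568, -0.5618, -0.6425], 'opening': 0.0096, 'qpos': [0.2332, 0.4647, 1.753, 0.6587, 0.8368, 0.0021]}
tray [([0.4959, 0.3189, 0.0002], 0.68)]
tin []
brush [([0.4955, 0.4396, -0.0011], 0.61), ([0.4956, 0.3171, -0.0029], 0.5)]
key_grip [([0.4898, 0.3378, 0.1448], 0.71)]
blade tip [0.49510964 0.35885194 0.10564443]
[-6.5, 1.4, 8.9] [-0.0025, -0.0014, -0.0031]
[-6.5, 1.3, 9.0] [-0.0025, -0.0014, -0.0031]
[-6.5, 1.3, 9.0] [-0.0025, -0.0014, -0.0031]
[-6.5, 1.2, 9.0] [-0.0025, -0.0014, -0.0031]
[-6.5, 1.2, 9.0] [-0.0025, -0.0014, -0.0031]
[-6.5, 1.2, 9.0] [-0.0025, -0.0014, -0.0031]
```

View pics/w6.png

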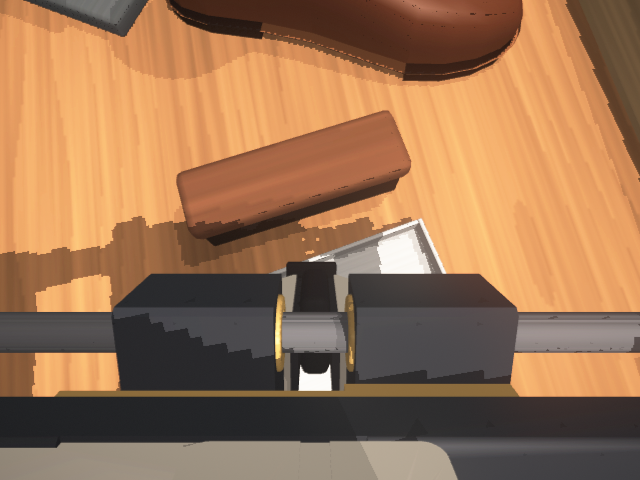

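The tray shows behind the gripper, with its far corner at (420,222), and the brush is clear at (295,180). I'm lowering the key.

```bash
python3 - <<'E'
from h import *
plan([0.493,0.302,0.1],G1,7)
E
```

```text
[-7.1, 0.9, 10.9] [-0.0021, -0.0012, -0.0026]
[-7.1, 0.9, 10.9] [-0.0021, -0.0012, -0.0026]
[-7.1, 0.8, 10.9] [-0.0021, -0.0012, -0.0026]
[-7.1, 0.8, 10.9] [-0.0021, -0.0012, -0.0026]
[-7.1, 0.8, 10.9] [-0.0021, -0.0012, -0.0026]
[-7.1, 0.7, 10.9] [-0.0021, -0.0012, -0.0026]
[-7.1, 0.7, 11.0] [-0.0021, -0.0012, -0.0026]
```

Call:
{"method": "apply_moves", "body": {
  "motion": [
    {"offset":[-7,0.8,11],"rotation":[-0.002,-0.001,-0.0025]},
    {"offset":[-7,0.8,11],"rotation":[-0.002,-0.001,-0.0025]},
    {"offset":[-7,0.8,11],"rotation":[-0.002,-0.001,-0.0025]},
    {"offset":[-7,0.8,11],"rotation":[-0.002,-0.001,-0.0025]},
    {"offset":[-7,0.8,11],"rotation":[-0.002,-0.001,-0.0025]},
    {"offset":[-7,0.8,11],"rotation":[-0.002,-0.001,-0.0025]},
    {"offset":[-6,0.8,10],"rotation":[-0.002,-0.001,-0.0025]}
  ]
}}

```text
time: 8.73
tool_pos: [0.4988, 0.2974, 0.1036]
tool_rot: [3.128, -0.502, 1.385]
contact_force: [-0.1, 0.6, -0.0]
opening: 0.0098
```

```bash
python3 - <<'E'
from h import *
s=st()
print("blade tip",np.array(s["tool_pos"])+RT(s).apply([0,0,.0958]))
E
```

```text
{'time': 8.7333, 'tool_pos': [0.4988, 0.2974, 0.1036], 'tool_rot': [3.1278, -0.5024, 1.3849], 'contact_force': [-0.0671, 0.6388, -0.0435], 'opening': 0.0098, 'qpos': [0.2092, 0.5976, 1.8256, 0.7984, 0.6598, -0.2312]}
blade tip [0.50865032 0.34244014 0.0196805 ]
```

Call:
{"method": "apply_moves", "body": {
  "motion": [
    {"offset":[-2.4,0,4.4],"rotation":[0,0,0]},
    {"offset":[-2.4,0,4.4],"rotation":[0,0,0]},
    {"offset":[0,0,0],"rotation":[0,0,0]}
  ]
}}

```text
time: 8.98
tool_pos: [0.4993, 0.295, 0.0918]
tool_rot: [3.13, -0.501, 1.381]
contact_force: [0.6, -0.9, -0.1]
opening: 0.0099
```

Call:
{"method": "apply_moves", "body": {
  "motion": [
    {"offset":[-0.8,0,1.6],"rotation":[0,0,0]}
  ]
}}

```text
time: 9.07
tool_pos: [0.4998, 0.2948, 0.0906]
tool_rot: [3.129, -0.501, 1.381]
contact_force: [0.5, -0.1, -0.8]
opening: 0.01
```

Call:
{"method": "apply_moves", "body": {
  "motion": [
    {"offset":[-0.8,0,1.6],"rotation":[0,0,0]}
  ]
}}

```text
time: 9.15
tool_pos: [0.5002, 0.2948, 0.0892]
tool_rot: [3.128, -0.501, 1.381]
contact_force: [0.4, -0.4, -1.2]
opening: 0.0098
```

Call:
{"method": "apply_moves", "body": {
  "motion": [
    {"offset":[-0.8,0,1.6],"rotation":[0,0,0]}
  ]
}}

```text
time: 9.23
tool_pos: [0.5005, 0.2949, 0.0881]
tool_rot: [3.127, -0.502, 1.381]
contact_force: [-4.5, -6.1, 12.7]
opening: 0.01
```

Call:
{"method": "apply_moves", "body": {
  "motion": [
    {"offset":[0.4,0,-0.6],"rotation":[0,0,0]},
    {"offset":[0,0,0],"rotation":[0,0,0]}
  ]
}}

```text
time: 9.4
tool_pos: [0.5009, 0.2952, 0.0897]
tool_rot: [3.125, -0.503, 1.382]
contact_force: [-0.5, 0.5, -1.1]
opening: 0.0098
```

Call:
{"method": "apply_moves", "body": {
  "motion": [
    {"offset":[0,0,0],"rotation":[0,0,0]},
    {"offset":[0,0,0],"rotation":[0,0,0]},
    {"offset":[0,0,0],"rotation":[0,0,0]},
    {"offset":[0,0,0],"rotation":[0,0,0]},
    {"offset":[0,0,0],"rotation":[0,0,0]},
    {"offset":[0,0,0],"rotation":[0,0,0]}
  ],
  "grip": 0.6
}}

```text
time: 9.9
tool_pos: [0.5012, 0.2956, 0.0904]
tool_rot: [3.124, -0.504, 1.384]
contact_force: [-0.1, 0.3, 0.9]
opening: 0.0362
```

```bash
python3 - <<'E'
from h import *
s=st()
p,W=wrist("w7");nets(p,["key_grip"])
p=read_camera("scene");cv2.imwrite("pics/s7.png",cv2.resize(p["img"][190:350,320:500,::-1],None,fx=3.5,fy=3.5))
nets(p,["key_grip"])
E
```

```text
{'time': 9.9, 'tool_pos': [0.5012, 0.2956, 0.0904], 'tool_rot': [3.1235, -0.5035, 1.3835], 'contact_force': [-0.1438, 0.3235, 0.9451], 'opening': 0.0362, 'qpos': [0.2052, 0.6219, 1.8315, 0.8306, 0.6364, -0.2724]}
key_grip [([0.501, 0.3004, 0.0146], 0.81)]
key_grip [([0.5014, 0.3019, 0.0176], 0.55)]
```

View pics/s7.png

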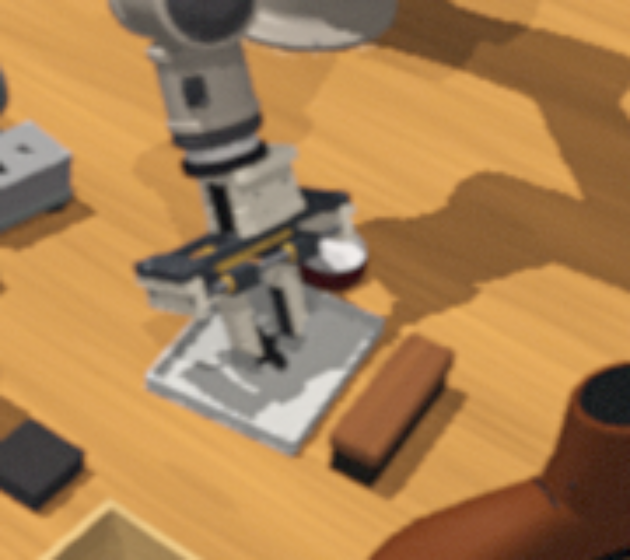

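View pics/w7.png

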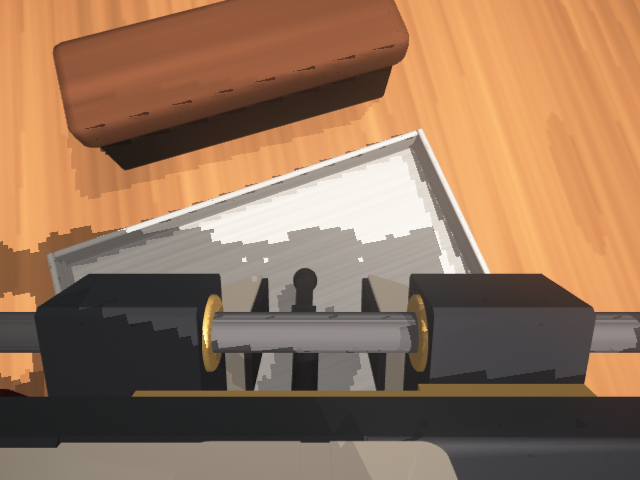

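The key lies flat on the tray floor at about (305,330) in the wrist view, and the networks put it at (0.501, 0.301). I'm retreating.

Call:
{"method": "apply_moves", "body": {
  "motion": [
    {"offset":[0,0,-15],"rotation":[0,0,0]},
    {"offset":[0,0,-25],"rotation":[0,0,0]},
    {"offset":[0,0,-35],"rotation":[0,0,0]},
    {"offset":[0,0,-35],"rotation":[0,-0.03,0]},
    {"offset":[0,0,-35],"rotation":[0,-0.06,0]},
    {"offset":[0,0,-35],"rotation":[0,-0.08,0]}
  ]
}}

```text
time: 10.6
tool_pos: [0.4781, 0.2107, 0.2468]
tool_rot: [-3.138, -0.319, 1.372]
contact_force: [0.3, 1.2, -0.3]
opening: 0.0366
```

```bash
python3 - <<'E'
from h import *
s=st()
p=read_camera("scene");nets(p,["key_grip","handle_grip","hood_hinge"])
plan([0.56,-0.08,0.36],[np.pi,0,2.957],16)
E
```

```text
{'time': 10.6, 'tool_pos': [0.4781, 0.2107, 0.2468], 'tool_rot': [-3.1383, -0.3194, 1.3717], 'contact_force': [0.3486, 1.2055, -0.2689], 'opening': 0.0366, 'qpos': [0.1199, 0.3226, 1.7277, 0.3585, 1.0209, 0.1404]}
key_grip [([0.4972, 0.2995, 0.0173], 0.6), ([0.7384, 0.2553, 0.0013], 0.6)]
handle_grip [([0.6191, -0.0876, 0.196], 0.57)]
hood_hinge [([0.6004, -0.192, 0.1107], 0.75)]
[-13.8, 8.5, -12.1] [0.0161, -0.0159, -0.0978]
[-14.8, 6.9, -12.0] [0.0161, -0.0159, -0.0978]
[-15.6, 5.2, -11.9] [0.0161, -0.0159, -0.0978]
[-16.2, 3.5, -11.7] [0.0161, -0.0159, -0.0978]
[-16.6, 1.7, -11.5] [0.0161, -0.0159, -0.0978]
[-16.9, -0.1, -11.2] [0.0161, -0.0159, -0.0978]
[-16.9, -2.0, -10.9] [0.0161, -0.0159, -0.0978]
[-16.8, -3.8, -10.6] [0.0161, -0.0159, -0.0978]
[-16.5, -5.6, -10.3] [0.0161, -0.0159, -0.0978]
[-16.1, -7.4, -9.9] [0.0161, -0.0159, -0.0978]
[-15.4, -9.1, -9.5] [0.0161, -0.0159, -0.0978]
[-14.6, -10.7, -9.1] [0.0161, -0.0159, -0.0978]
[-13.6, -12.2, -8.7] [0.0161, -0.0159, -0.0978]
[-12.5, -13.6, -8.3] [0.0161, -0.0159, -0.0978]
[-11.2, -14.9, -7.9] [0.0161, -0.0159, -0.0978]
[-9.8, -16.1, -7.5] [0.0161, -0.0159, -0.0978]
```

Call:
{"method": "apply_moves", "body": {
  "motion": [
    {"offset":[-14,8.5,-14],"rotation":[0.016,-0.016,-0.098]},
    {"offset":[-15,7,-14],"rotation":[0.016,-0.016,-0.098]},
    {"offset":[-15.5,5,-14],"rotation":[0.016,-0.016,-0.098]},
    {"offset":[-16,3.5,-13],"rotation":[0.016,-0.016,-0.098]},
    {"offset":[-16.5,1.5,-12],"rotation":[0.016,-0.016,-0.098]},
    {"offset":[-17,0,-11],"rotation":[0.016,-0.016,-0.098]},
    {"offset":[-17,-2,-10],"rotation":[0.016,-0.016,-0.098]},
    {"offset":[-17,-4,-9],"rotation":[0.016,-0.016,-0.098]},
    {"offset":[-16.5,-5.5,-8],"rotation":[0.016,-0.016,-0.098]},
    {"offset":[-16,-7.5,-8],"rotation":[0.016,-0.016,-0.098]},
    {"offset":[-15.5,-9,-8],"rotation":[0.016,-0.016,-0.098]},
    {"offset":[-14.5,-10.5,-8],"rotation":[0.016,-0.016,-0.098]}
  ]
}}

```text
time: 11.8
tool_pos: [0.5393, -0.0077, 0.3031]
tool_rot: [3.1, -0.119, 2.636]
contact_force: [-0.9, 0.1, 0.2]
opening: 0.0366
```

```bash
python3 - <<'E'
from h import *
s=st()
plan([0.58,-0.08,0.36],[np.pi,0,2.957],7)
E
```

```text
{'time': 11.8, 'tool_pos': [0.5393, -0.0077, 0.3031], 'tool_rot': [3.0996, -0.1192, 2.6363], 'contact_force': [-0.8549, 0.0604, 0.2264], 'opening': 0.0366, 'qpos': [-0.1927, 0.4024, 1.4072, 0.0773, 1.433, -1.2702]}
[-9.1, -5.8, -9.5] [0.0087, -0.0159, -0.0461]
[-8.9, -6.3, -9.3] [0.0087, -0.0159, -0.0461]
[-8.8, -6.8, -9.1] [0.0087, -0.0159, -0.0461]
[-8.6, -7.3, -8.9] [0.0087, -0.0159, -0.0461]
[-8.4, -7.8, -8.7] [0.0087, -0.0159, -0.0461]
[-8.1, -8.2, -8.5] [0.0087, -0.0159, -0.0461]
[-7.9, -8.7, -8.3] [0.0087, -0.0159, -0.0461]
```

Call:
{"method": "apply_moves", "body": {
  "motion": [
    {"offset":[-9,-6,-10],"rotation":[0.009,-0.016,-0.046]},
    {"offset":[-9,-6.5,-10],"rotation":[0.009,-0.016,-0.046]},
    {"offset":[-9,-7,-10],"rotation":[0.009,-0.016,-0.046]},
    {"offset":[-8.5,-7.5,-9],"rotation":[0.009,-0.016,-0.046]},
    {"offset":[-8.5,-8,-9],"rotation":[0.009,-0.016,-0.046]},
    {"offset":[-8,-8,-9],"rotation":[0.009,-0.016,-0.046]},
    {"offset":[-8,-8.5,-8],"rotation":[0.009,-0.016,-0.046]},
    {"offset":[0,0,0],"rotation":[0,0,0]},
    {"offset":[0,0,0],"rotation":[0,0,0]}
  ],
  "grip": 0.5
}}

```text
time: 12.55
tool_pos: [0.5823, -0.0823, 0.3401]
tool_rot: [3.129, -0.034, 2.985]
contact_force: [-0.7, 0.7, -0.7]
opening: 0.046
```

```bash
python3 - <<'E'
from h import *
s=st()
p,W=wrist("w8");nets(p,["handle_grip","hood_hinge"]);np.save("W8.npy",W)
print(proj(p,W,[[.622,-.089,.19]]))
E
```

```text
{'time': 12.55, 'tool_pos': [0.5823, -0.0823, 0.3401], 'tool_rot': [3.129, -0.0338, 2.985], 'contact_force': [-0.6742, 0.6754, -0.7393], 'opening': 0.046, 'qpos': [-0.2743, 0.4479, 1.2297, 0.0085, 1.4991, -1.689]}
handle_grip [([0.6236, -0.0926, 0.1906], 0.75)]
hood_hinge [([0.6006, -0.1887, 0.1093], 0.56), ([0.5755, -0.105, 0.0045], 0.22)]
[[310.14042883 315.64322675]]
```

View pics/w8.png

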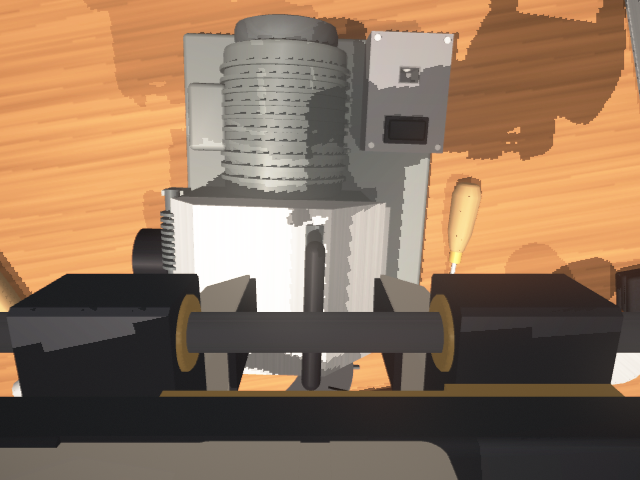

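The bar runs from (316,232) to (312,385) in the wrist view, nearly aligned with the tool's x axis and centred between the fingers.

```bash
python3 - <<'E'
from h import *
W=np.load("W8.npy");p=dict(camera_matrix=np.array([[431.44,0,314.67],[0,431.44,236.4],[0,0,1]]))
a=ray(p,W,(316,232),.196);b=ray(p,W,(312,388),.19);print(a,b,(a+b)/2,np.arctan2(b[1]-a[1],b[0]-a[0]),np.linalg.norm(b-a))
for X in [(.620,-.0905)]:
  plan([*X,0.29],[np.pi,0,2.957],5)
E
```

```text
[ 0.5701134  -0.07732734  0.196     ] [ 0.67029803 -0.09556246  0.19      ] [ 0.62020571 -0.0864449   0.193     ] -0.18004418683809195 0.10200724874069526
[-8.1, -0.6, 9.9] [0.0022, -0.0066, 0.0056]
[-8.0, -0.5, 10.0] [0.0022, -0.0066, 0.0056]
[-7.9, -0.5, 10.0] [0.0022, -0.0066, 0.0056]
[-7.9, -0.4, 10.1] [0.0022, -0.0066, 0.0056]
[-7.8, -0.3, 10.1] [0.0022, -0.0066, 0.0056]
```

Call:
{"method": "apply_moves", "body": {
  "motion": [
    {"offset":[-8,-0.3,12],"rotation":[0.002,-0.007,0.0055]},
    {"offset":[-8,-0.2,12],"rotation":[0.002,-0.007,0.0055]},
    {"offset":[-7.5,-0.2,12],"rotation":[0.002,-0.007,0.0055]},
    {"offset":[-7,0,12],"rotation":[0.002,-0.007,0.0055]},
    {"offset":[-6,0,10],"rotation":[0.002,-0.006,0.0055]},
    {"offset":[0,0,0],"rotation":[0,0,0]}
  ]
}}

```text
time: 13.2
tool_pos: [0.6168, -0.0842, 0.2778]
tool_rot: [3.137, -0.002, 2.956]
contact_force: [-0.8, -0.0, -0.4]
opening: 0.0458
```

```bash
python3 - <<'E'
from h import *
s=st()
p,W=wrist("w9");nets(p,["handle_grip"])
plan([.618,-.0885,0.238],[np.pi,0,2.957],4)
E
```

```text
{'time': 13.2, 'tool_pos': [0.6168, -0.0842, 0.2778], 'tool_rot': [3.1374, -0.0015, 2.9559], 'contact_force': [-0.8111, -0.0215, -0.4233], 'opening': 0.0458, 'qpos': [-0.2604, 0.5344, 1.2563, 0.0041, 1.3527, -1.6464]}
handle_grip [([0.6222, -0.092, 0.1875], 0.88), ([0.6, -0.1899, 0.1116], 0.43)]
[-0.5, -1.0, 10.5] [0.001, 0.0001, -0.0002]
[-0.5, -1.0, 10.5] [0.001, 0.0001, -0.0002]
[-0.5, -1.0, 10.5] [0.001, 0.0001, -0.0002]
[-0.5, -1.0, 10.5] [0.001, 0.0001, -0.0002]
```

View pics/w9.png

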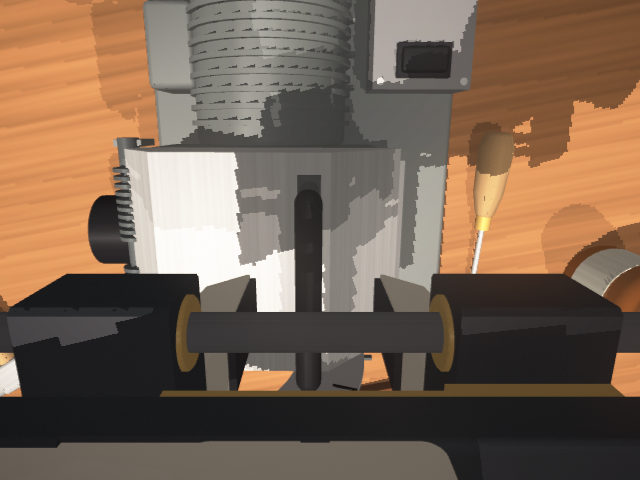

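Call:
{"method": "apply_moves", "body": {
  "motion": [
    {"offset":[-0.5,-1,9],"rotation":[0.001,0,0]},
    {"offset":[-0.5,-1,9],"rotation":[0.001,0,0]},
    {"offset":[-0.5,-1,9],"rotation":[0.001,0,0]},
    {"offset":[-0.5,-0.5,8],"rotation":[0.001,0,0]},
    {"offset":[0,0,0],"rotation":[0,0,0]}
  ]
}}

```text
time: 13.72
tool_pos: [0.6181, -0.0883, 0.2444]
tool_rot: [-3.141, 0.004, 2.957]
contact_force: [-0.1, -0.6, 0.2]
opening: 0.0459
```

```bash
python3 - <<'E'
from h import *
s=st()
p,W=wrist("w10")
plan([.618,-.0875,0.238],[np.pi,0,2.957],1)
E
```

```text
{'time': 13.7167, 'tool_pos': [0.6181, -0.0883, 0.2444], 'tool_rot': [-3.141, 0.0045, 2.9565], 'contact_force': [-0.0702, -0.5675, 0.2046], 'opening': 0.0459, 'qpos': [-0.2646, 0.5599, 1.3058, -0.0002, 1.2715, -1.6502]}
[0.4, 0.8, 7.2] [-0.0006, 0.0051, -0.0004]
```

View pics/w10.png

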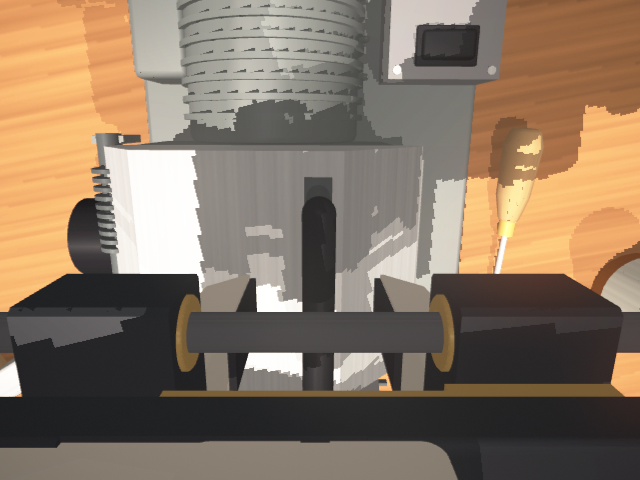

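Call:
{"method": "apply_moves", "body": {
  "motion": [
    {"offset":[0,0.8,4],"rotation":[0,0.003,0]},
    {"offset":[0,0.2,4],"rotation":[0,0.002,0]},
    {"offset":[0,0,0],"rotation":[0,0,0]}
  ]
}}

```text
time: 14.02
tool_pos: [0.6187, -0.0874, 0.237]
tool_rot: [-3.141, 0.001, 2.956]
contact_force: [0.1, -0.8, 0.6]
opening: 0.0459
```

Call:
{"method": "apply_moves", "body": {
  "motion": [
    {"offset":[0,0,0],"rotation":[0,0,0]},
    {"offset":[0,0,0],"rotation":[0,0,0]},
    {"offset":[0,0,0],"rotation":[0,0,0]},
    {"offset":[0,0,0],"rotation":[0,0,0]},
    {"offset":[0,0,0],"rotation":[0,0,0]},
    {"offset":[0,0,0],"rotation":[0,0,0]}
  ],
  "grip": 1,
  "grip_force": 45
}}

```text
time: 14.52
tool_pos: [0.6191, -0.0873, 0.2379]
tool_rot: [-3.141, 0.002, 2.957]
contact_force: [-1.0, -0.2, -2.2]
opening: 0.0104
```

```bash
python3 - <<'E'
from h import *
s=st()
E
```

```text
{'time': 14.5167, 'tool_pos': [0.6191, -0.0873, 0.2379], 'tool_rot': [-3.1412, 0.0024, 2.9565], 'contact_force': [-1.0114, -0.2174, -2.2305], 'opening': 0.0104, 'qpos': [-0.2624, 0.5678, 1.3104, -0.0003, 1.261, -1.6481]}
```

```bash
python3 - <<'E'
from h import *
s=st()
p,W=wrist("w11")
p=read_camera("scene");cv2.imwrite("pics/s11.png",cv2.resize(p["img"][140:280,220:350,::-1],None,fx=4.2,fy=4.2,interpolation=2))
nets(p,["handle_grip"])
E
```

```text
{'time': 14.5167, 'tool_pos': [0.6191, -0.0873, 0.2379], 'tool_rot': [-3.1412, 0.0024, 2.9565], 'contact_force': [-1.0114, -0.2174, -2.2305], 'opening': 0.0104, 'qpos': [-0.2624, 0.5678, 1.3104, -0.0003, 1.261, -1.6481]}
handle_grip [([0.6201, -0.0896, 0.1964], 0.62)]
```

View pics/w11.png

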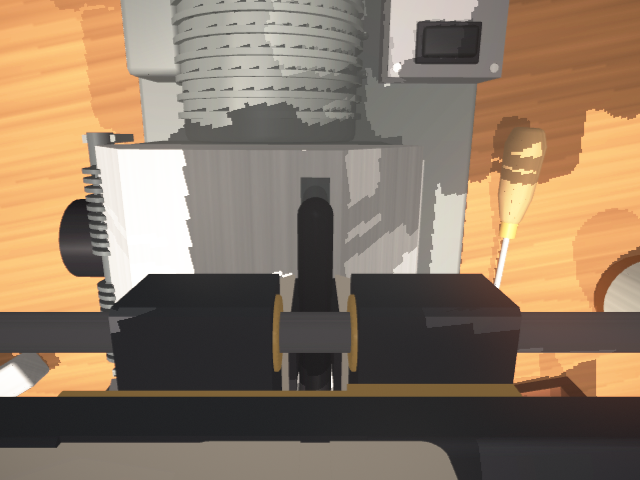

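View pics/s11.png

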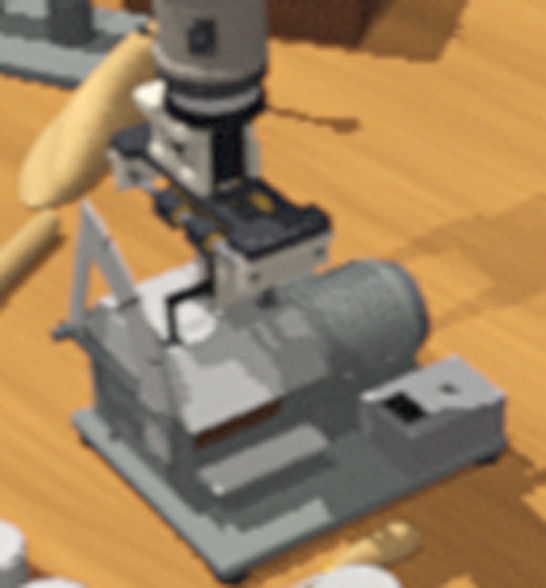

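```bash
cat >> h.py <<'E'
P0=np.array([0.6191,-0.0873,0.2379]);YAW=-.185
ys=np.array([-np.sin(YAW),np.cos(YAW),0])
def ang(s):
    g=np.array(s["tool_pos"])+RT(s).apply([0,0,.047]);g0=P0-[0,0,.047]
    d=g-g0;y=.105+d@ys;z=.076+d[2]
    return np.degrees(np.arctan2(z,y)-np.arctan2(.076,.105)),np.hypot(y,z)*1e3
def arc(th,n):
    s=observe();a,r=ang(s);print("ang,r",a,r,"rot",s["tool_rot"],"F",np.round(s["contact_force"],1));R=RT(s)
    g=P0-[0,0,.047];prev=np.array(s["tool_pos"])
    rv=(R.inv()*Ro.from_euler('xyz',[np.pi,0,np.pi+YAW])).as_rotvec()
    for i in range(1,n+1):
        t=np.radians(a+(th-a)*i/n);y=.105*np.cos(t)-.076*np.sin(t)-.105;z=.105*np.sin(t)+.076*np.cos(t)-.076
        q=P0+ys*y+[0,0,z];print(np.round(R.inv().apply(q-prev)*1e3,1).tolist(),np.round(rv/n,4).tolist());prev=q
E
python3 - <<'E'
from h import *
arc(10,5)
E
```

```text
ang,r -0.0070084301039294045 129.62411532502634 rot [-3.14117135e+00  2.37765014e-03  2.95649716e+00] F [-0.3  2.2  0.4]
[0.0, -2.7, -3.6] [-0.0001, 0.0005, -0.0]
[-0.0, -2.8, -3.5] [-0.0001, 0.0005, -0.0]
[-0.0, -3.0, -3.4] [-0.0001, 0.0005, -0.0]
[-0.0, -3.1, -3.3] [-0.0001, 0.0005, -0.0]
[-0.0, -3.2, -3.2] [-0.0001, 0.0005, -0.0]
```

Call:
{"method": "apply_moves", "body": {
  "motion": [
    {"offset":[0,-2.7,-3.6],"rotation":[0,0,0]},
    {"offset":[0,-2.8,-3.5],"rotation":[0,0,0]},
    {"offset":[0,-3,-3.4],"rotation":[0,0,0]},
    {"offset":[0,-3.1,-3.3],"rotation":[0,0,0]},
    {"offset":[0,-3.2,-3.2],"rotation":[0,0,0]}
  ]
}}

```text
time: 15.08
tool_pos: [0.6172, -0.0981, 0.2509]
tool_rot: [3.132, -0.002, 2.958]
contact_force: [4.0, 5.8, -8.3]
opening: 0.0107
```

```bash
python3 - <<'E'
from h import *
st();arc(20,6)
E
```

```text
{'time': 15.0833, 'tool_pos': [0.6172, -0.0981, 0.2509], 'tool_rot': [3.1316, -0.0019, 2.9577], 'contact_force': [3.9998, 5.8251, -8.3233], 'opening': 0.0107, 'qpos': [-0.2841, 0.5586, 1.2895, 0.0101, 1.2963, -1.6737]}
ang,r 7.378031518027449 129.8447524666445 rot [ 3.13164923e+00 -1.90041992e-03  2.95768828e+00] F [ 4.   5.8 -8.3]
[0.1, -3.0, -3.3] [0.0017, -0.0003, 0.0002]
[0.0, -3.4, -3.3] [0.0017, -0.0003, 0.0002]
[0.0, -3.5, -3.2] [0.0017, -0.0003, 0.0002]
[0.0, -3.6, -3.1] [0.0017, -0.0003, 0.0002]
[0.0, -3.8, -2.9] [0.0017, -0.0003, 0.0002]
[0.0, -3.9, -2.8] [0.0017, -0.0003, 0.0002]
```

Call:
{"method": "apply_moves", "body": {
  "motion": [
    {"offset":[0,-3.8,-4.2],"rotation":[0.002,0,0]},
    {"offset":[0,-4.2,-4],"rotation":[0.002,0,0]},
    {"offset":[0,-4.3,-3.9],"rotation":[0.002,0,0]},
    {"offset":[0,-4.4,-3.7],"rotation":[0.002,0,0]},
    {"offset":[0,-4.5,-3.5],"rotation":[0.002,0,0]},
    {"offset":[0,-4.6,-3.3],"rotation":[0.002,0,0]}
  ]
}}

```text
time: 15.58
tool_pos: [0.6139, -0.1169, 0.2685]
tool_rot: [3.124, -0.008, 2.96]
contact_force: [5.3, 7.5, -8.5]
opening: 0.0104
```

```bash
python3 - <<'E'
from h import *
st();arc(32,6)
E
```

```text
{'time': 15.5833, 'tool_pos': [0.6139, -0.1169, 0.2685], 'tool_rot': [3.1245, -0.008, 2.9596], 'contact_force': [5.3056, 7.4542, -8.5123], 'opening': 0.0104, 'qpos': [-0.3172, 0.5488, 1.2574, 0.0163, 1.3457, -1.7096]}
ang,r 18.70664107128207 130.79547750389534 rot [ 3.12448173 -0.00802407  2.95958088] F [ 5.3  7.5 -8.5]
[0.4, -4.0, -1.9] [0.0028, -0.0013, 0.0005]
[0.0, -4.2, -2.7] [0.0028, -0.0013, 0.0005]
[0.0, -4.3, -2.6] [0.0028, -0.0013, 0.0005]
[0.0, -4.4, -2.4] [0.0028, -0.0013, 0.0005]
[0.0, -4.5, -2.2] [0.0028, -0.0013, 0.0005]
[0.0, -4.6, -2.1] [0.0028, -0.0013, 0.0005]
```

Call:
{"method": "apply_moves", "body": {
  "motion": [
    {"offset":[-0.2,-4.8,-2.6],"rotation":[0.003,-0.001,0]},
    {"offset":[-0.2,-5,-2.9],"rotation":[0.003,-0.001,0]},
    {"offset":[-0.1,-5.1,-2.8],"rotation":[0.003,-0.001,0]},
    {"offset":[-0.1,-5.2,-2.7],"rotation":[0.003,-0.001,0]},
    {"offset":[-0.1,-5.3,-2.5],"rotation":[0.003,-0.001,0]}
  ]
}}

```text
time: 16.0
tool_pos: [0.611, -0.1326, 0.2789]
tool_rot: [3.116, -0.01, 2.964]
contact_force: [4.8, 9.5, -6.7]
opening: 0.0105
```

```bash
python3 - <<'E'
from h import *
st();arc(37,3)
p=read_camera("scene");cv2.imwrite("pics/s12.png",cv2.resize(p["img"][150:270,220:320,::-1],None,fx=5,fy=5,interpolation=2))
nets(p,["handle_grip"])
p=read_camera("top");cv2.imwrite("pics/t12.png",cv2.resize(p["img"][150:250,300:430,::-1],None,fx=5,fy=5,interpolation=2))
E
```

```text
{'time': 16.0, 'tool_pos': [0.611, -0.1326, 0.2789], 'tool_rot': [3.1164, -0.0095, 2.9636], 'contact_force': [4.786, 9.5397, -6.7183], 'opening': 0.0105, 'qpos': [-0.3457, 0.5435, 1.2379, 0.0237, 1.3739, -1.7432]}
ang,r 26.885126084850224 131.5364356993229 rot [ 3.11637589 -0.00954429  2.96362874] F [ 4.8  9.5 -6.7]
[0.5, -6.5, -1.8] [0.0084, -0.0032, 0.0023]
[0.1, -7.0, -3.1] [0.0084, -0.0032, 0.0023]
[0.1, -7.2, -2.6] [0.0084, -0.0032, 0.0023]
handle_grip []
```

View pics/s12.png

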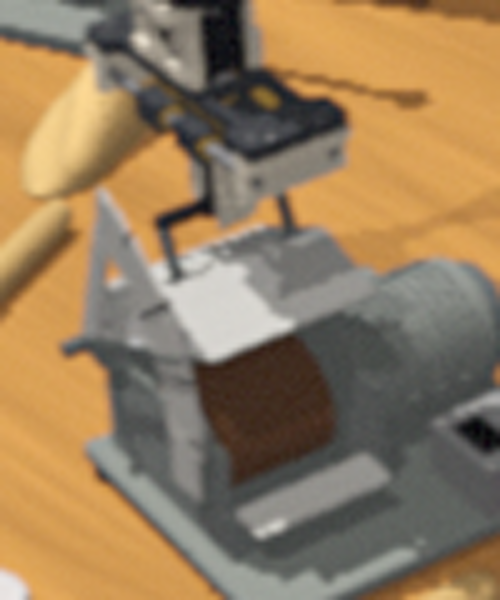

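View pics/t12.png

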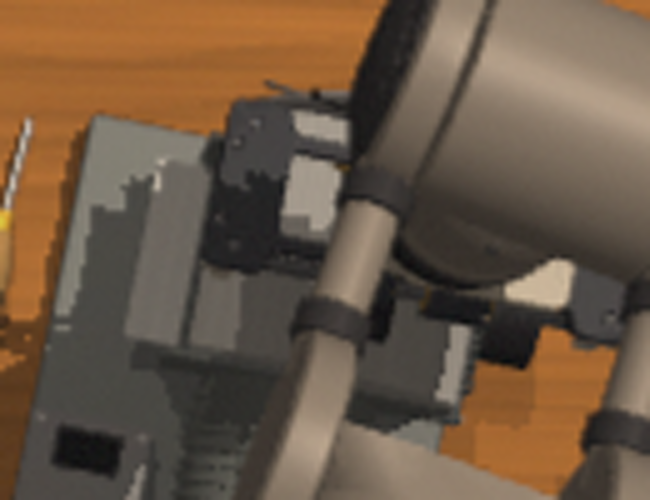

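```bash
python3 - <<'E'
import cv2,numpy as np
from h import read_camera
p=read_camera("scene");cv2.imwrite("pics/s13.png",p["img"][:,:,::-1])
a=cv2.imread("pics/scene0.png")[183:253,228:268];b=cv2.imread("pics/s13.png")[183:253,228:268]
cv2.imwrite("pics/z13.png",np.hstack([cv2.resize(i,None,fx=8.5,fy=8.5,interpolation=cv2.INTER_CUBIC) for i in (a,b)]))
E
```

```text
(no output)
```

View pics/z13.png

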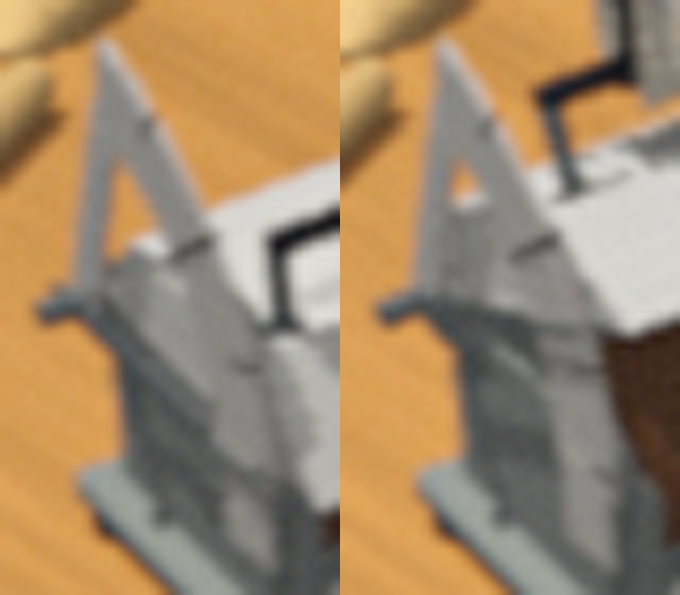

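Call:
{"method": "apply_moves", "body": {
  "motion": [
    {"offset":[-0.3,-4.5,-1.6],"rotation":[0.006,-0.002,0.002]},
    {"offset":[-0.2,-5.5,-2.2],"rotation":[0.006,-0.002,0.002]},
    {"offset":[-0.2,-5.5,-2.2],"rotation":[0.006,-0.002,0.002]},
    {"offset":[-0.2,-5.5,-2],"rotation":[0.004,-0.002,0.002]}
  ]
}}

```text
time: 16.53
tool_pos: [0.6089, -0.1433, 0.2846]
tool_rot: [3.117, -0.008, 2.96]
contact_force: [4.1, 9.8, -5.8]
opening: 0.0109
```

```bash
python3 - <<'E'
from h import *
st();arc(40,2)
p=read_camera("scene");cv2.imwrite("pics/s14.png",p["img"][:,:,::-1])
b=cv2.imread("pics/s14.png")[183:253,228:268]
cv2.imwrite("pics/z14.png",cv2.resize(b,None,fx=8.5,fy=8.5,interpolation=cv2.INTER_CUBIC))
nets(p,["handle_grip"])
E
```

```text
{'time': 16.5333, 'tool_pos': [0.6089, -0.1433, 0.2846], 'tool_rot': [3.1174, -0.0076, 2.9604], 'contact_force': [4.0761, 9.8359, -5.8267], 'opening': 0.0109, 'qpos': [-0.3627, 0.5395, 1.229, 0.0228, 1.385, -1.7565]}
ang,r 32.24914229157834 132.17638416260712 rot [ 3.11741447 -0.00756437  2.96035537] F [ 4.1  9.8 -5.8]
[0.3, -8.0, -0.8] [0.0121, -0.0038, 0.0018]
[0.1, -8.4, -2.6] [0.0121, -0.0038, 0.0018]
handle_grip [([0.6088, -0.1456, 0.2356], 0.82), ([0.4967, 0.318, -0.0017], 0.63)]
```

View pics/z14.png

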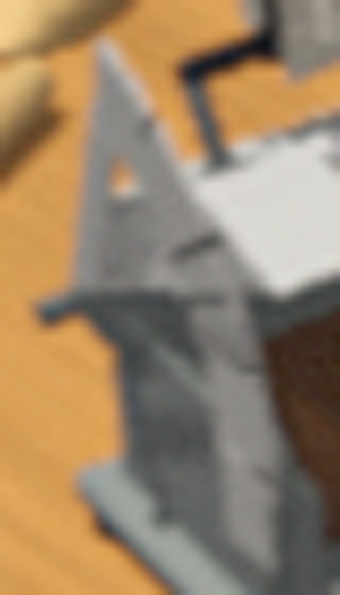

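The pointer runs from the pivot at (60,305) to about (225,297). It lies between the 20° mark at (245,365) and the long line at (195,248), at about 31.6°, which agrees with the 32.2° from the arm pose.

Call:
{"method": "apply_moves", "body": {
  "motion": [
    {"offset":[-0.2,-5,-1.2],"rotation":[0.006,-0.002,0.002]},
    {"offset":[-0.2,-5,-1.4],"rotation":[0.006,-0.002,0]},
    {"offset":[-0.2,-5,-1.4],"rotation":[0.004,0,0]}
  ]
}}

```text
time: 16.88
tool_pos: [0.6075, -0.1503, 0.2876]
tool_rot: [3.116, -0.007, 2.962]
contact_force: [4.9, 10.4, -5.5]
opening: 0.0109
```

```bash
python3 - <<'E'
from h import *
st();arc(40,1)
p=read_camera("scene");cv2.imwrite("pics/s15.png",p["img"][:,:,::-1])
b=cv2.imread("pics/s15.png")[183:253,228:268]
cv2.imwrite("pics/z15.png",cv2.resize(b,None,fx=8.5,fy=8.5,interpolation=cv2.INTER_CUBIC))
nets(p,["handle_grip"])
E
```

```text
{'time': 16.8833, 'tool_pos': [0.6075, -0.1503, 0.2876], 'tool_rot': [3.1165, -0.0068, 2.962], 'contact_force': [4.9189, 10.3518, -5.5468], 'opening': 0.0109, 'qpos': [-0.3745, 0.538, 1.2232, 0.0237, 1.392, -1.77]}
ang,r 35.59975130188786 132.5768798628023 rot [ 3.11646819 -0.00682877  2.9620197 ] F [ 4.9 10.4 -5.5]
[0.2, -9.3, -0.2] [0.0251, -0.0069, 0.0053]
handle_grip [([0.6075, -0.1492, 0.2446], 0.88)]
```

View pics/z15.png

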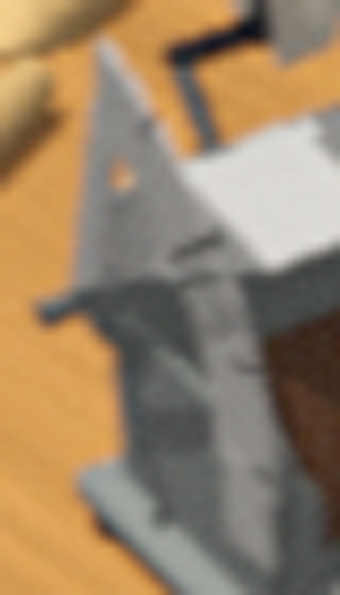

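Call:
{"method": "apply_moves", "body": {
  "motion": [
    {"offset":[-0.2,-4.5,-0.9],"rotation":[0.006,-0.002,0.002]},
    {"offset":[-0.2,-4.5,-0.8],"rotation":[0.006,-0.002,0]},
    {"offset":[-0.2,-4,-0.7],"rotation":[0.006,0,0]}
  ]
}}

```text
time: 17.23
tool_pos: [0.6065, -0.1553, 0.2894]
tool_rot: [3.117, -0.006, 2.964]
contact_force: [4.7, 10.9, -4.5]
opening: 0.0108
```

```bash
python3 - <<'E'
from h import *
st();arc(40,1)
p=read_camera("scene");cv2.imwrite("pics/s16.png",p["img"][:,:,::-1])
b=cv2.imread("pics/s16.png")[183:253,228:268]
cv2.imwrite("pics/z16.png",cv2.resize(b,None,fx=8.5,fy=8.5,interpolation=cv2.INTER_CUBIC))
nets(p,["handle_grip"]);arc(40,1)
E
```

```text
{'time': 17.2333, 'tool_pos': [0.6065, -0.1553, 0.2894], 'tool_rot': [3.1175, -0.0059, 2.9637], 'contact_force': [4.6643, 10.8928, -4.5494], 'opening': 0.0108, 'qpos': [-0.3822, 0.537, 1.2199, 0.0228, 1.3955, -1.779]}
ang,r 37.94614150274484 132.7911495981569 rot [ 3.117488   -0.00592825  2.96365141] F [ 4.7 10.9 -4.5]
[0.2, -4.3, 1.7] [0.0241, -0.006, 0.007]
handle_grip [([0.6039, -0.1562, 0.2427], 0.73)]
ang,r 38.013295615424624 132.7805606301165 rot [ 3.11764376 -0.00596556  2.96342984] F [ 3.8 11.  -2.9]
[0.2, -4.1, 1.8] [0.0239, -0.006, 0.0068]
```

View pics/z16.png

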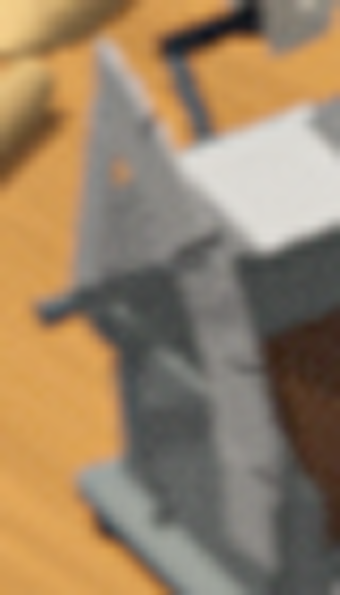

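```bash
python3 - <<'E'
from h import *
R=np.array([[-0.67694839,0.73595124,0.01080011],[0.44274553,0.41888383,-0.79278795],[-0.58797727,-0.53189482,-0.60940186]]);t=np.array([0.3380277,-0.16361803,2.07805348])
K=np.array([[529.546,0,319.066],[0,529.546,231.4],[0,0,1]])
def pr(X):
    c=K@(R@X+t);return (c[:2]/c[2]-[228,183])*8.5
S=Ro.from_euler('z',-.18).as_matrix();H=np.array([.601,-.191,.114])
def bar(th,x=.042):
    th=np.radians(th);return pr(H+S@[x,.105*np.cos(th)-.076*np.sin(th),.105*np.sin(th)+.076*np.cos(th)])
b0=bar(0);print("bar0",b0,"obs 275,240")
for th in (27,32,34,36,38,40,42):print(th,np.round(bar(th)-b0+[275,240]))
# quadrant directions: at radius r plane x
for x in (.06,.07,.08):
  print(x,[np.round(pr(H+S@[x,r*np.cos(np.radians(a)),r*np.sin(np.radians(a))])).tolist() for a in (0,20,40,60) for r in (.0,.115)])
E
```

```text
bar0 [282.04650681 241.17376126] obs 275,240
27 [201.  92.]
32 [185.  68.]
34 [179.  59.]
36 [173.  51.]
38 [166.  42.]
40 [160.  34.]
42 [153.  27.]
0.06 [[107.0, 291.0], [266.0, 439.0], [107.0, 291.0], [250.0, 344.0], [107.0, 291.0], [215.0, 241.0], [107.0, 291.0], [166.0, 144.0]]
0.07 [[84.0, 300.0], [243.0, 449.0], [84.0, 300.0], [226.0, 354.0], [84.0, 300.0], [191.0, 251.0], [84.0, 300.0], [142.0, 153.0]]
0.08 [[62.0, 309.0], [220.0, 459.0], [62.0, 309.0], [203.0, 364.0], [62.0, 309.0], [167.0, 260.0], [62.0, 309.0], [118.0, 162.0]]
```

Call:
{"method": "apply_moves", "body": {
  "motion": [
    {"offset":[-0.2,-5.5,-0.5],"rotation":[0.006,-0.002,0.002]},
    {"offset":[-0.2,-4,-0.3],"rotation":[0.006,-0.002,0.002]}
  ]
}}

```text
time: 17.5
tool_pos: [0.6058, -0.1586, 0.2905]
tool_rot: [3.117, -0.004, 2.963]
contact_force: [3.6, 11.3, -3.5]
opening: 0.0104
```

```bash
python3 - <<'E'
from h import *
st();arc(40,1)
for i in range(4):
  p=read_camera("scene");print(ang(observe()))
cv2.imwrite("pics/s17.png",p["img"][:,:,::-1])
b=cv2.imread("pics/s17.png")[183:253,228:268]
cv2.imwrite("pics/z17.png",cv2.resize(b,None,fx=8.5,fy=8.5,interpolation=cv2.INTER_CUBIC))
nets(p,["handle_grip","key_grip"]);arc(40,1)
E
```

```text
{'time': 17.5, 'tool_pos': [0.6058, -0.1586, 0.2905], 'tool_rot': [3.1171, -0.0038, 2.9627], 'contact_force': [3.5807, 11.2545, -3.5283], 'opening': 0.0104, 'qpos': [-0.3878, 0.5356, 1.2193, 0.0236, 1.3955, -1.7838]}
ang,r 39.45205122951008 132.91908849422558 rot [ 3.11707485 -0.00378504  2.96266083] F [ 3.6 11.3 -3.5]
[0.1, -1.0, 2.8] [0.0245, -0.0039, 0.006]
(np.float64(39.49603847801408), np.float64(133.00407114292136))
(np.float64(39.5047433880203), np.float64(133.00674466815204))
(np.float64(39.50403026642726), np.float64(132.99894581925997))
(np.float64(39.500494761137695), np.float64(133.01585576050175))
handle_grip [([0.6061, -0.1599, 0.2432], 0.97)]
key_grip [([0.4985, 0.3046, 0.0192], 0.54), ([0.6504, 0.0554, -0.0001], 0.38)]
ang,r 39.49693837590484 133.01297683953158 rot [ 3.11753525 -0.00361251  2.9625527 ] F [ 2.4 11.5 -1.3]
[0.0, -0.9, 3.0] [0.024, -0.0037, 0.0059]
```

View pics/z17.png

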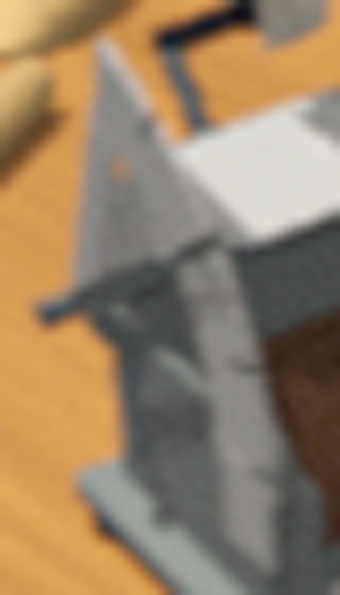

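Visually the pointer lies on the long line at (185,262)–(215,243). Allowing for slight slip in the pads I estimate 39.1°, so I'll make one small final nudge.

Call:
{"method": "apply_moves", "body": {
  "motion": [
    {"offset":[0,-5.2,0],"rotation":[0.006,-0.001,0.001]}
  ]
}}

```text
time: 17.88
tool_pos: [0.6054, -0.1604, 0.2911]
tool_rot: [3.117, -0.003, 2.963]
contact_force: [3.6, 12.7, 2.2]
opening: 0.0106
```

```bash
python3 - <<'E'
from h import *
st()
for i in range(12):
  p=read_camera("scene");s=observe()
  if i%4==3:print(s["time"],ang(s),np.round(s["tool_pos"],4))
cv2.imwrite("pics/s18.png",p["img"][:,:,::-1])
b=cv2.imread("pics/s18.png");cv2.imwrite("pics/z18.png",np.hstack([cv2.resize(b[183:253,228:268],None,fx=8.5,fy=8.5,interpolation=cv2.INTER_CUBIC),cv2.resize(b[200:350,340:450],(436,595),interpolation=cv2.INTER_CUBIC)]))
p=read_camera("top");cv2.imwrite("pics/t18.png",p["img"][:,:,::-1])
E
```

```text
{'time': 17.8833, 'tool_pos': [0.6054, -0.1604, 0.2911], 'tool_rot': [3.1173, -0.0026, 2.9634], 'contact_force': [3.6262, 12.6886, 2.226], 'opening': 0.0106, 'qpos': [-0.3908, 0.5349, 1.2191, 0.0236, 1.3954, -1.7876]}
18.0833 (np.float64(40.47085144382606), np.float64(133.0270031062971)) [ 0.6053 -0.1608  0.2912]
18.2833 (np.float64(40.47444502630766), np.float64(133.02192567254434)) [ 0.6053 -0.1608  0.2912]
18.4833 (np.float64(40.45567829906785), np.float64(133.02402818276568)) [ 0.6053 -0.1608  0.2912]
```

View pics/z18.png

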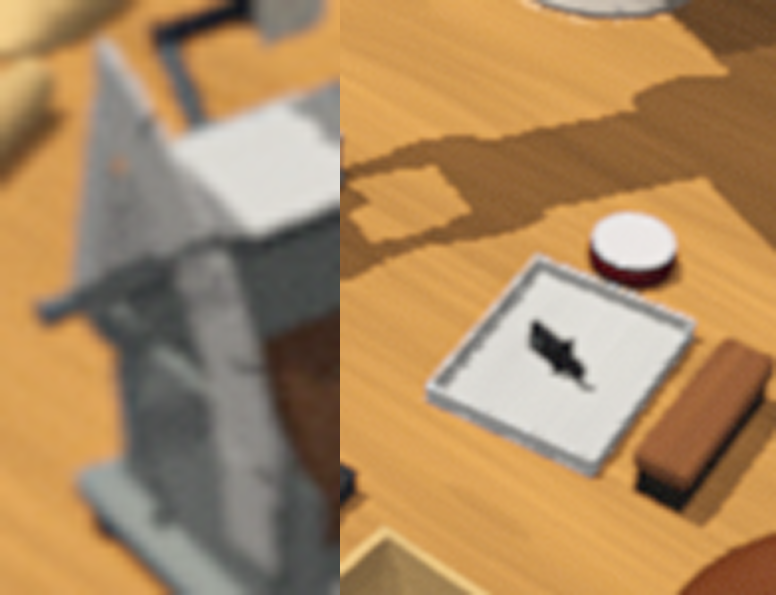

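View pics/t18.png

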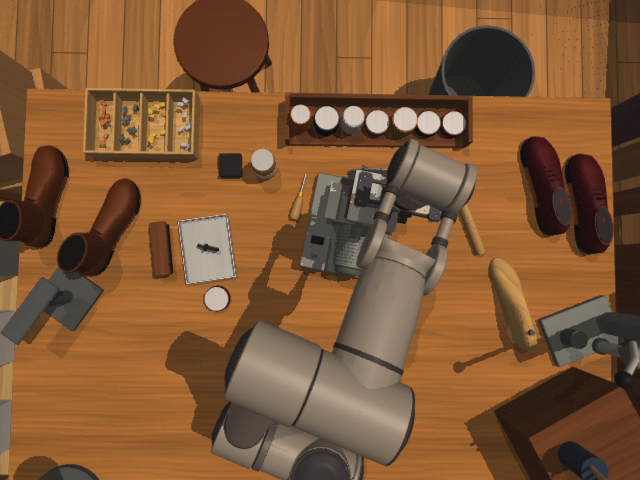

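The pointer covers the long line, tip at about (215,240), and the reading held steady for 0.6 s. The key lies inside the tray at (207,247) in the top view. Everything else is where it was, so I'm handing in.

```bash
python3 - <<'E'
from cell import hand_in
print(hand_in())
E
```

```text
the job is handed in; nothing more can be done
None
```

I pulled the key straight up out of its switch with the hood shut and laid it in the steel tray. Then I lifted the hood by its bar to the 40° line, and the arm is still holding it there. The job was handed in at about 18.5 s.

- **Key:** I touched the blade to the tray floor before letting go, pressing with about 14 N. The last pictures show the key lying flat inside the tray.
- **Hood angle:** the scene picture shows the pointer covering the long line. The arm pose gives 40.5°, or about 40° if the bar slid a little in the pads, and the bar's end in the image also gives about 40°. The angle held steady over the last 0.6 s before hand-in, and the hood never came near 60°.
- **Force and grip:** the spring pushes back with about 12–13 N, and the bar is gripped with 45 N.
- **Other objects:** the awl, tin, brush, jar and the rest looked unmoved in the last top view. The arm covers part of the hammer there.

Two readings disagreed slightly. The radius worked out from the arm pose grew from 129.6 to 133 mm during the lift. The finger opening read 10.4–10.9 mm on the 12 mm bar. I put both down to a little slip and give in the pads, which leaves the angle uncertain by about 1°.

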